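Load the finds tray, slide it into the drying case and latch it

TASK

Push the keeper back clear of the drying case's mouth and put every loom weight and oil lamp lying on the bench into the white tray, one to a compartment, then slide the loaded tray, kept level, handle outwards, fully home into the drying case. Finally push the keeper across behind it until it clicks into its detent, and leave the cup, bottles and jug where they stand.

Things in the scene. Friction and masses are not known exactly. Their poses are not given: they have to be found in the camera images.
- tray: Loose white tray flat on the bench, 190 (its x) by 150 (its y) by 14 mm high, 0.4 kg. Floor 4 mm thick, rim and dividers 14 mm high. Six square compartments, 58 mm inside: 3 columns along x (pitch 62), 2 rows (y = +-42 mm), a 26 mm wide rib between the rows. Origin: centre of the underside of the 190 x 150 part. Its +x end enters the case first; handle at its -x end; z up.
- tray_grip (a point): Grip point of the tray's handle, 30 mm above the tray's underside: an upright dark plate 12 mm thick (tray x), 50 mm wide (tray y), from 6 to 46 mm high, centred 150 mm from the tray's centre towards its -x, with 49 mm free to the tray's end wall, on a tongue 24 mm wide and 6 mm high. Axes as the tray's.
- cell0 (a point): Centre of tray compartment 0, 18 mm above the compartment's floor (22 mm above the tray's underside): at tray x -62 mm, y 42 mm. Axes as the tray's.
- cell1 (a point): Centre of tray compartment 1, 18 mm above the compartment's floor (22 mm above the tray's underside): at tray x 0 mm, y 42 mm. Axes as the tray's.
- cell2 (a point): Centre of tray compartment 2, 18 mm above the compartment's floor (22 mm above the tray's underside): at tray x 62 mm, y 42 mm. Axes as the tray's.
- cell3 (a point): Centre of tray compartment 3, 18 mm above the compartment's floor (22 mm above the tray's underside): at tray x -62 mm, y -42 mm. Axes as the tray's.
- cell4 (a point): Centre of tray compartment 4, 18 mm above the compartment's floor (22 mm above the tray's underside): at tray x 0 mm, y -42 mm. Axes as the tray's.
- cell5 (a point): Centre of tray compartment 5, 18 mm above the compartment's floor (22 mm above the tray's underside): at tray x 62 mm, y -42 mm. Axes as the tray's.
- case: Fixed drying case: grey sides and back, clear roof 56 to 61 mm high, open at its -x end. Slot 156 mm wide, from x = -95 (mouth) to +95 mm (back); ledges 19 to 22 mm high over the tray's rim reach 8 mm in. No floor: tray slides on the bench. Splayed guides, 22 mm high, x = -115 to -161, lead in. Origin: on the bench, where the tray's origin is when fully home; +x is the way in, z up.
- keeper_tab (a point): Centre (40 mm high) of the keeper's upright black tab: 24 mm along case x, 12 mm along case y, 16 to 52 mm high. It sits on an aluminium bar 12 mm square, 80 mm long along case y, in front of the case's -y side, at case x = -107 mm. Tab centre at case y = -140 mm when joint is 0, -90 mm at 0.05; the bar's leading end is 40 mm ahead in +y. Axes as the case's.
- keeper (a joint): Keeper's travel along case +y, m: 0 = back; below 0.018 the mouth is free. It starts partly or fully across. It slides lightly until a ridge meets a spring plunger at about 0.037; some 8 N push it past the crest at 0.044 (either way), then it snaps on to 0.05 (end), held, with the bar 25 mm across the tray's end wall (6 mm play). If the tray is not home the bar runs against it.
- weight0: Fired-clay loom weight: a blunt four-sided block, 39 mm square at the bottom, 33 mm at the top, 40 mm high (about 36 mm across where it is gripped). Origin: its centre; sides along its x and y, z up as it stands. About 85 g. May be absent.
- weight1: Fired-clay loom weight: a blunt four-sided block, 39 mm square at the bottom, 33 mm at the top, 40 mm high (about 36 mm across where it is gripped). Origin: its centre; sides along its x and y, z up as it stands. About 85 g. May be absent.
- weight2: Fired-clay loom weight: a blunt four-sided block, 39 mm square at the bottom, 33 mm at the top, 40 mm high (about 36 mm across where it is gripped). Origin: its centre; sides along its x and y, z up as it stands. About 85 g. May be absent.
- lamp0: Small clay oil lamp: round body 36 mm in diameter, 34 mm high, with a nozzle 13 mm wide standing out along its +x to 28 mm from its axis, between 19 and 31 mm above its foot. Origin: on the body's axis at mid-height; z up as it stands. About 60 g. May be absent.
- lamp1: Small clay oil lamp: round body 36 mm in diameter, 34 mm high, with a nozzle 13 mm wide standing out along its +x to 28 mm from its axis, between 19 and 31 mm above its foot. Origin: on the body's axis at mid-height; z up as it stands. About 60 g. May be absent.
- lamp2: Small clay oil lamp: round body 36 mm in diameter, 34 mm high, with a nozzle 13 mm wide standing out along its +x to 28 mm from its axis, between 19 and 31 mm above its foot. Origin: on the body's axis at mid-height; z up as it stands. About 60 g. May be absent.
- cup: Yellow plastic cup, 90 mm across, 85 mm high; bystander. Origin: centre of its underside.
- paint_a: Red paint bottle, 40 mm across, 115 mm high; bystander. Origin: centre of its underside.
- paint_b: Orange paint bottle, 40 mm across, 115 mm high; bystander. Origin: centre of its underside.
- juglet: Clay jug, 90 mm across, 105 mm high; bystander. Origin: centre of its underside.
There are look-alikes about, which are no part of the job. Leave any pink or purple look-alike of the weight2 alone.

How it is judged (in metres and radians):
On the way, in this order (a step that is already met when the one before it is completed fails the run):
1. every find present lies in a compartment of the tray, on its floor ((distance between weight0 and cell0 below 0.02 m or distance between weight0 and cell1 below 0.02 m or distance between weight0 and cell2 below 0.02 m or distance between weight0 and cell3 below 0.02 m or distance between weight0 and cell4 below 0.02 m or distance between weight0 and cell5 below 0.02 m) and (distance between weight1 and cell0 below 0.02 m or distance between weight1 and cell1 below 0.02 m or distance between weight1 and cell2 below 0.02 m or distance between weight1 and cell3 below 0.02 m or distance between weight1 and cell4 below 0.02 m or distance between weight1 and cell5 below 0.02 m) and (distance between weight2 and cell0 below 0.02 m or distance between weight2 and cell1 below 0.02 m or distance between weight2 and cell2 below 0.02 m or distance between weight2 and cell3 below 0.02 m or distance between weight2 and cell4 below 0.02 m or distance between weight2 and cell5 below 0.02 m) and (distance between lamp0 and cell0 below 0.02 m or distance between lamp0 and cell1 below 0.02 m or distance between lamp0 and cell2 below 0.02 m or distance between lamp0 and cell3 below 0.02 m or distance between lamp0 and cell4 below 0.02 m or distance between lamp0 and cell5 below 0.02 m) and (distance between lamp1 and cell0 below 0.02 m or distance between lamp1 and cell1 below 0.02 m or distance between lamp1 and cell2 below 0.02 m or distance between lamp1 and cell3 below 0.02 m or distance between lamp1 and cell4 below 0.02 m or distance between lamp1 and cell5 below 0.02 m) and (distance between lamp2 and cell0 below 0.02 m or distance between lamp2 and cell1 below 0.02 m or distance between lamp2 and cell2 below 0.02 m or distance between lamp2 and cell3 below 0.02 m or distance between lamp2 and cell4 below 0.02 m or distance between lamp2 and cell5 below 0.02 m)), for 0.2 s.
2. the loaded tray is fully home in the case (all of step 1 and x of tray in the frame of case between -0.007 and 0.006 m and y of tray in the frame of case between -0.008 and 0.008 m and height (world z) of tray below 0.008 m and angle between the x axis of tray and the x axis of case, either way round below 0.06 rad), for 0.2 s.
3. the keeper has snapped into its detent (value of joint keeper above 0.047 m), for 0.2 s.
At the end, for the whole second after the job is handed in: Every find present lies within 20 mm of the centre point of a compartment (so one to a compartment), the tray lies flat on the bench within 7 mm of fully home in the case, 8 mm sideways and 0.06 rad straight, at rest, and the keeper reads over 0.047 m (all of step 2 and value of joint keeper above 0.047 m and linear speed of tray below 0.02 m/s); the robot touches nothing.
It fails at once if the cup is moved more than 25 mm (distance of cup from where it was at the start of the episode above 0.025 m).
It fails at once if the paint_a is moved more than 25 mm (distance of paint_a from where it was at the start of the episode above 0.025 m).
It fails at once if the paint_b is moved more than 25 mm (distance of paint_b from where it was at the start of the episode above 0.025 m).
It fails at once if the juglet is moved more than 25 mm (distance of juglet from where it was at the start of the episode above 0.025 m).
It fails at once if the tray is tipped more than about 30 degrees (angle between tray's own z axis and vertical above 0.5 rad).
Of weight0, weight1, weight2, lamp0, lamp1, lamp2 only 4 to 6 are there at a start; the rules pass over those that are not, and their reading is None.
At some moment in a run one of weight0, weight1, weight2, lamp0, lamp1, lamp2 may be knocked a few centimetres aside while the robot is not near it.
Once in a run the grip may slacken for a moment while it holds something.
It also fails if it takes over 210 s, if anything falls off the work surface, if the arm or the gripper's body presses on something with over 40 N, if the wrist force passes 120 N, or if a joint passes its speed limit or range.

ROBOT

A 6-joint arm with a two-finger parallel gripper is mounted at the origin on the work surface. World frame = base frame: x ahead of the robot, y to its left, z up, the work surface at z = 0. Lengths are in m, angles in degrees, forces in N, time in s.
With the tool pointing down it reaches from about 0.375 to 0.9 m from the base axis. Payload 3.1 kg.
Tool frame: the origin (TCP) lies at the very end of the fingers, on their centre line; the grasp point (between the pads) lies 19 mm behind it; z points along the fingers, x is the direction in which the jaws open and shut, and the axes are right-handed (so a half turn about z gives the same grasp; the last joint's range is limited). The gripper opens to 87 mm and grips with 3 to 60 N. Pads are 19 mm wide; open, the fingers measure 117 mm over their backs; the gripper's body (75 mm by 190 mm) begins 51 mm behind the grasp point.
Start: joints at [66.95, 30.224, 82.088, -0, 67.689, -10.227], TCP at [0.139, 0.609, 0.223] pointing down, gripper open.
Joint ranges: [-176.69, 176.69], [-43.24, 126.21], [12.49, 139.97], [-82, 262], [0, 151.66], [-163.58, 163.58]. Speed limits (degrees/s): [159.86, 159.86, 180, 180, 180, 180].

INTERFACE

Orientations are given as a 3x3 rotation matrix whose columns are the frame's x, y, z axes.
In Python, from rig import bot gives the robot as it stands.
- The arm moves only by the tool arm_command, never from a script. Its argument "plan" is a list of rows, each an object of numbers: "claw": the opening, from 0 (shut) to 1 (fully open); "dx", "dy", "dz": the shift along the tool's x, y, z in cm; "twist": the turn about the tool's z in degrees. A call has 1 to 8 rows; each row is the pose to reach, as a shift and turn from the pose measured when the call began, along the tool's axes at that moment; what a row does not reach only later rows make up. A row lasts 1/12 s, in which the tool goes at most 41.7 mm and 7.16 degrees, less where a joint would pass 70% of its speed; a pose out of reach is approached as far as the arm can. A call with a gripper value outside its range is refused whole. The fingers move at their own pace and stop on an object; the grip force is fixed at half the most. Time passes only in rows, so rows that repeat a pose let the fingers close. It gives the time, the measured TCP pose, the force and the opening at its end, in the units of the state.
- bot.read_state(): the state, without advancing time (a new reading comes with each control period).
- bot.capture(name): name is "scene" or "top" or "wrist"; returns the picture (480x640x3 uint8, red, green, blue); there is no depth.
- bot.calibration(name): a dict with "intrinsics" (3x3 intrinsics, pixels), "rvec" (rotation vector, rad) and "tvec" (3), from world to camera coordinates, as OpenCV has them; the wrist camera has in their place "T_tool_cam" (4x4, takes a point from camera to tool coordinates, whose origin is the TCP and whose axes are the tool frame's). Camera axes: x right, y down, z forward; pixel columns grow to the right and rows downward; lengths in m; the calibration is good to about 2 mm. A picture is of the moment at which its call begins: read the wrist's pose just before it. calibration takes no time and is no camera call.
- bot.hand_in(): hands the job in, once; it reports no verdict.
The state is a dict: "time_s": time; "joint_positions": joint angles; "qvel": joint speeds; "tau": joint torques, N m; "position": TCP position; "tcp_rot": TCP orientation; "force": force on the tool from outside, world axes, zero at the start; "moment": the same for the moment, N m; "opening": opening from 0.0 (shut) to 1.0 (fully open).
Only numpy, scipy, OpenCV 4.12 (cv2) and the standard library are available. Lean on these libraries where they do the work, as an engineer would, in place of code of your own. Each camera call takes 0.05 s, during which the arm holds its last target.

## Working session

There is one attempt and no reset: what is moved stays moved. The work goes in short steps, Python scripts to look and compute and a tool call to move; the robot and the scene stay as the last step left them, time stands still between calls to the robot, and variables do not carry over. Pictures are saved under pics/ and viewed, and the job is handed in when it is done.

Besides the shell and the picture viewer there is one more tool, called after "Call:" by a JSON object that holds its "method" and its "body". arm_command: Moves the arm, as the interface text tells. Its arguments: {"type":"object","properties":{"plan":{"type":"array"}},"required":["plan"]}

```bash
mkdir -p pics; ls
python3 - <<'E'
from rig import bot
import cv2
s=bot.read_state(); print(s)
for n in ["scene","top","wrist"]:
    im=bot.capture(n); cv2.imwrite(f"pics/{n}0.png",im[:,:,::-1])
    print(n,bot.calibration(n))
E
```

```text
pics
{'time_s': 0.0, 'joint_positions': array([ 6.69501640e+01,  3.02779018e+01,  8.21576624e+01, -2.07189397e-03,
        6.76889407e+01, -1.02279894e+01]), 'qvel': array([-0.03265337, -0.04106284, -0.01452166,  0.06007871,  0.05654022,
        0.01291306]), 'tau': array([-2.68486758e-05, -4.40036952e+01, -1.76594889e+01,  6.33665244e-02,
        5.80061821e-02, -1.61504186e-04]), 'position': array([0.13839254, 0.60872144, 0.22157597]), 'tcp_rot': array([[ 2.21906000e-01,  9.75067718e-01, -8.20022342e-04],
       [ 9.75065705e-01, -2.21907235e-01, -2.01263371e-03],
       [-2.14442305e-03, -3.52960167e-04, -9.99997638e-01]]), 'force': array([-0.1625905 ,  0.32927624,  0.3423955 ]), 'moment': array([ 0.0527299 , -0.01125573,  0.02311524]), 'opening': 1.0022339529319064}
scene {'intrinsics': array([[463.07718079,   0.        , 319.92677784],
       [  0.        , 463.07718079, 238.41885156],
       [  0.        ,   0.        ,   1.        ]]), 'rvec': array([ 2.25350788,  1.0215088 , -0.36199147]), 'tvec': array([-0.43149255, -0.23790915,  1.18877385])}
top {'intrinsics': array([[447.71572543,   0.        , 320.54405769],
       [  0.        , 447.71572543, 241.72828682],
       [  0.        ,   0.        ,   1.        ]]), 'rvec': array([ 2.12137888, -2.14411513,  0.1222531 ]), 'tvec': array([0.1147368 , 0.56455435, 0.7984352 ])}
wrist {'intrinsics': array([[399.0702772 ,   0.        , 316.22457237],
       [  0.        , 399.0702772 , 241.77475308],
       [  0.        ,   0.        ,   1.        ]]), 'T_tool_cam': array([[ 9.99999614e-01, -8.75858969e-04, -6.37639611e-05,
        -8.96578208e-05],
       [ 8.64140885e-04,  9.68489083e-01,  2.49054511e-01,
        -6.87813646e-02],
       [-1.56381927e-04, -2.49054470e-01,  9.68489466e-01,
        -1.62461657e-01],
       [ 0.00000000e+00,  0.00000000e+00,  0.00000000e+00,
         1.00000000e+00]])}
```

View pics/scene0.png

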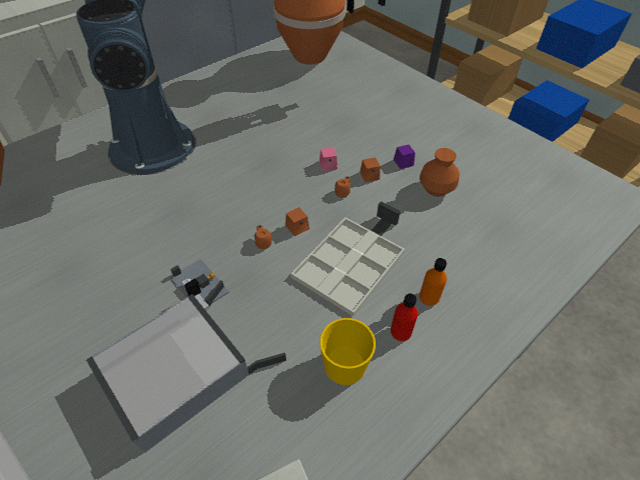

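View pics/top0.png

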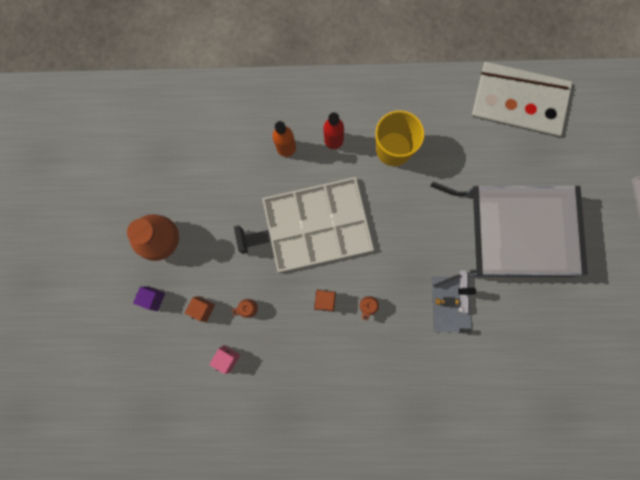

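View pics/wrist0.png

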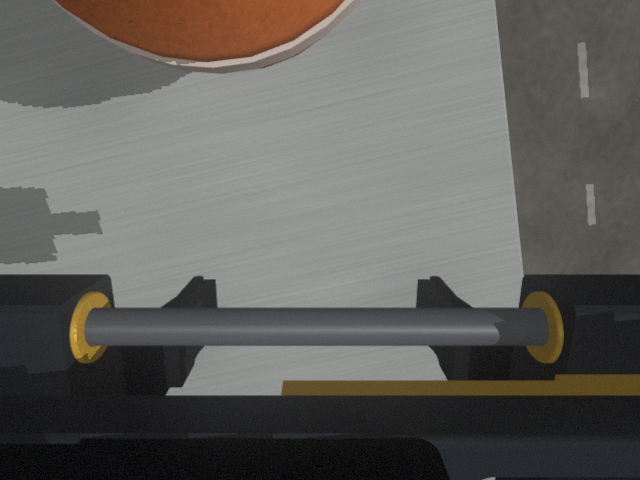

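Top view: orange-brown weights at (200,309) and (325,300), lamps at (246,308) and (369,306). Pink (224,360) and purple (149,298) cubes are decoys. The tray is at (318,225) with its handle at (240,240), the case at (530,230) and the keeper at (465,290). Next I measure them.

```bash
cat > h.py <<'E'
import numpy as np, cv2
from rig import bot
def cam(n, st=None):
    c=bot.calibration(n); K=c["intrinsics"]
    if n=="wrist":
        T=np.eye(4); T[:3,:3]=st["tcp_rot"]; T[:3,3]=st["position"]
        W=T@c["T_tool_cam"]; R=W[:3,:3].T; t=-R@W[:3,3]
    else:
        R=cv2.Rodrigues(c["rvec"])[0]; t=c["tvec"]
    return K,R,t
def ray(C,uv,z):
    K,R,t=C; d=R.T@np.linalg.solve(K,[uv[0],uv[1],1.]); o=-R.T@t
    return o+d*(z-o[2])/d[2]
def proj(C,P):
    K,R,t=C; p=K@(R@np.asarray(P,float)+t); return p[:2]/p[2]
def tri(Cs,uvs):
    A=[];b=[]
    for C,uv in zip(Cs,uvs):
        K,R,t=C; d=R.T@np.linalg.solve(K,[uv[0],uv[1],1.]); d/=np.linalg.norm(d); o=-R.T@t
        M=np.eye(3)-np.outer(d,d); A.append(M); b.append(M@o)
    return np.linalg.lstsq(np.vstack(A),np.hstack(b),rcond=None)[0]
E
python3 - <<'E'
from h import *
T=cam("top");S=cam("scene")
print("cams",-T[1].T@T[2],-S[1].T@S[2])
im=cv2.imread("pics/top0.png");sc=cv2.imread("pics/scene0.png")
def blobs(im,lo,hi,amin=60):
    m=cv2.inRange(cv2.cvtColor(im,cv2.COLOR_BGR2HSV),lo,hi)
    n,l,s,c=cv2.connectedComponentsWithStats(m)
    return [(c[i].round(1),s[i]) for i in range(1,n) if s[i,4]>=amin]
for nm,C,I in(("top",T,im),("scene",S,sc)):
    print(nm)
    for c,s in blobs(I,(2,120,60),(14,255,255)): print(c,s,ray(C,c,0.02).round(3))
# tray
m=cv2.inRange(cv2.cvtColor(im,cv2.COLOR_BGR2HSV),(15,0,140),(45,70,255))
cv2.imwrite("pics/m.png",m)
n,l,s,c=cv2.connectedComponentsWithStats(cv2.morphologyEx(m,cv2.MORPH_CLOSE,np.ones((7,7))))
for i in range(1,n):
    if s[i,4]>1500:
        r=cv2.minAreaRect(np.argwhere(l==i)[:,::-1].astype(np.float32)); b=cv2.boxPoints(r)
        print(r,b.round(1).tolist(),[ray(T,q,0.014)[:2].round(4).tolist() for q in b])
cv2.imwrite("pics/c1.png",cv2.resize(im[170:350,420:600],(720,720),interpolation=cv2.INTER_CUBIC))
cv2.imwrite("pics/c2.png",cv2.resize(im[160:390,120:420],(800,613),interpolation=cv2.INTER_CUBIC)[:600])
cv2.imwrite("pics/c3.png",cv2.resize(sc[240:440,80:300],(770,600+100),interpolation=cv2.INTER_CUBIC)[:600])
E
```

```text
cams [0.44483123 0.08445523 0.87428679] [ 0.99247546 -0.30965504  0.75833769]
top
[510.8 103.9] [506  99  11  10  84] [ 0.842 -0.272  0.02 ]
[284.1 142.2] [272 127  24  30 472] [0.771 0.181 0.02 ]
[336.9 139.8] [328 128  16  21 129] [0.774 0.075 0.02 ]
[152.7 236.6] [ 127  215   51   45 1776] [0.583 0.437 0.02 ]
[324.6 300.2] [315 290  20  21 355] [0.457 0.103 0.02 ]
[199.1 308.9] [185 297  29  24 441] [0.443 0.342 0.02 ]
[368.4 306.1] [360 297  18  22 274] [0.445 0.02  0.02 ]
[245.9 308.2] [232 300  25  17 292] [0.443 0.252 0.02 ]
scene
[309.1   8.8] [ 274    0   71   22 1266] [-0.306  0.794  0.02 ]
[311.7  40.2] [ 276    9   86   55 1746] [-0.125  0.65   0.02 ]
[367.7  14.7] [357   8  19  13  71] [-0.137  0.921  0.02 ]
[453.6  53.6] [442  44  27  23 109] [0.232 0.935 0.02 ]
[  1.  160.2] [  0 143   4  42 109] [-0.161 -0.309  0.02 ]
[440.3 173.1] [ 420  148   39   49 1348] [0.564 0.459 0.02 ]
[370.1 169.5] [360 158  20  24 380] [0.446 0.342 0.02 ]
[342.5 187.2] [335 178  16  20 239] [0.447 0.25  0.02 ]
[296.5 221.3] [286 208  23  28 460] [0.46  0.102 0.02 ]
[262.5 237.8] [255 226  17  23 292] [0.449 0.019 0.02 ]
[432.3 286.9] [419 268  28  38 577] [0.762 0.191 0.02 ]
[404.3 317. ] [391 304  27  30 224] [0.771 0.1   0.02 ]
((521.5261840820312, 97.46211242675781), (91.44139862060547, 54.786163330078125), 12.847704887390137) [[470.8999938964844, 114.0], [483.0, 60.599998474121094], [572.2000122070312, 80.9000015258789], [560.0, 134.3000030517578]] [[0.8247, -0.1941], [0.9389, -0.2252], [0.8904, -0.3999], [0.7785, -0.3663]]
((316.4164733886719, 223.6326141357422), (76.14901733398438, 98.4884262084961), 77.19573211669922) [[260.0, 197.39999389648438], [356.0, 175.60000610351562], [372.8999938964844, 249.8000030517578], [276.79998779296875, 271.70001220703125]] [[0.66, 0.2287], [0.7013, 0.0382], [0.5527, 0.0086], [0.5126, 0.1944]]
```

View pics/c1.png

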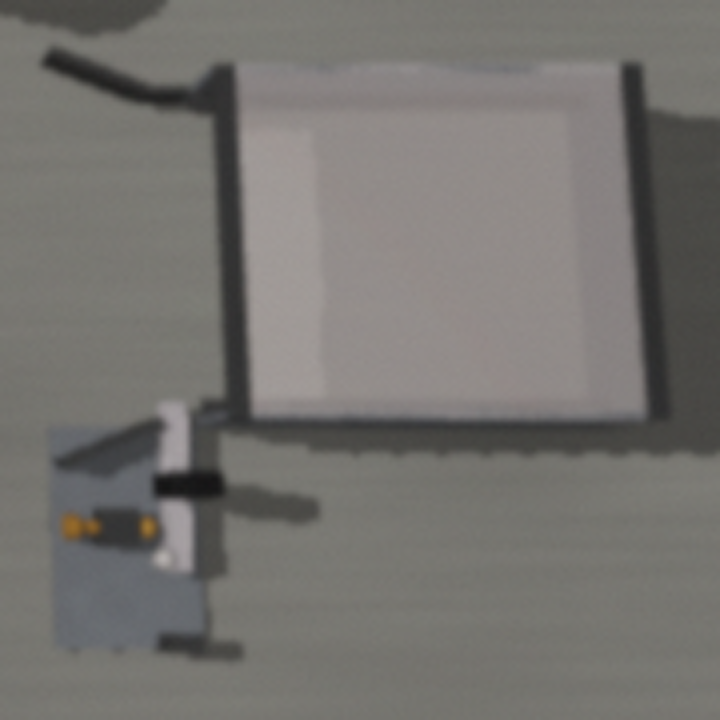

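View pics/c2.png

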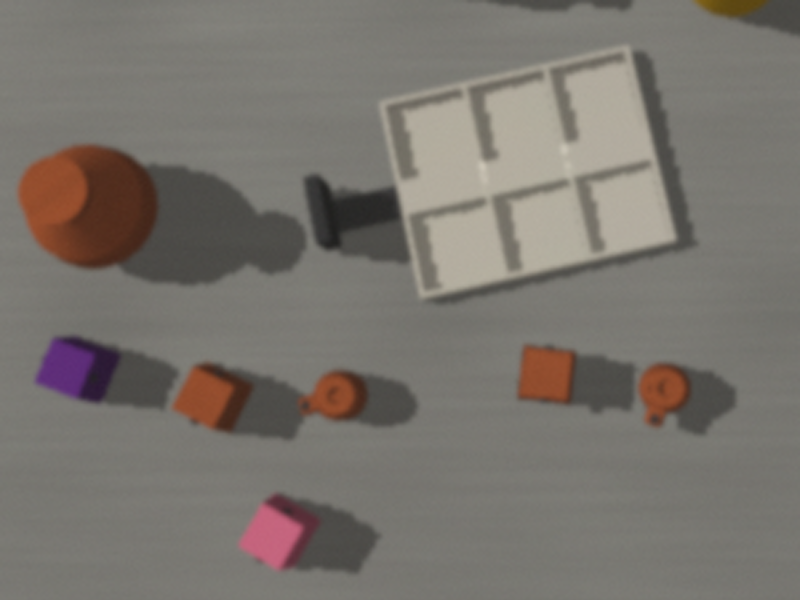

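View pics/c3.png

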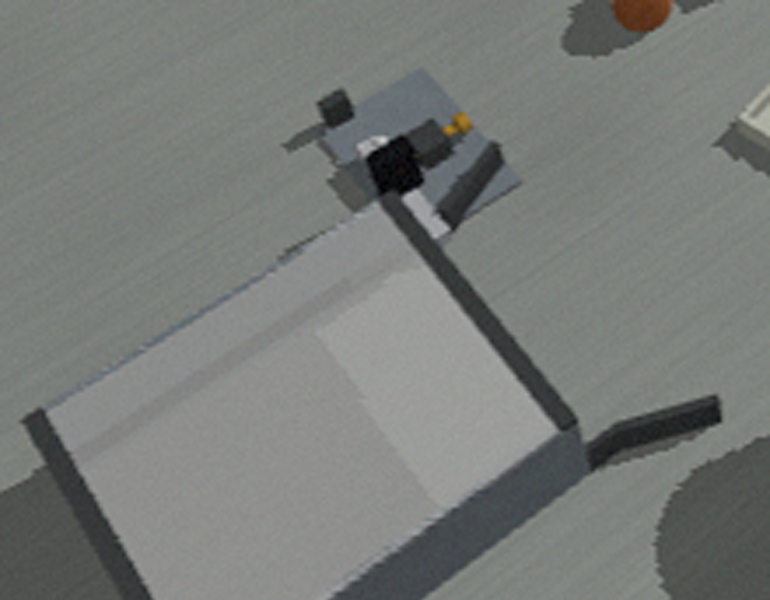

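```bash
cat >> h.py <<'E'
def plan(tgt,yaw=None,rnd=2):
    """shift cm in tool axes + twist deg to reach world tgt; yaw=world angle of tool x (deg, mod 180)"""
    s=bot.read_state(); R=s["tcp_rot"]; d=R.T@(np.asarray(tgt)-s["position"])*100
    cur=np.degrees(np.arctan2(R[1,0],R[0,0])); tw=0
    if yaw is not None:
        w=(yaw-cur+90)%180-90; tw=-w
    print("t",round(s["time_s"],2),"d",d.round(rnd),"twist",round(tw,1),"yaw",round(cur,1),"j6",round(s["joint_positions"][5],1),"rows",max(np.linalg.norm(d)/4.17,abs(tw)/7.16).round(1))
E
python3 - <<'E'
from h import *
T=cam("top");S=cam("scene")
f=lambda x,y:(420+x/4,170+y/4); g=lambda x,y:(80+x/3.5,240+y/3.5)
for a,b in [((217,65),(575,425)),((230,418),(388,197)),]:
    P=tri([T,S],[f(*a),g(*b)]);print(P, proj(T,P)-f(*a))
for a in [(217,65),(230,418),(640,65),(667,415)]: print("roof",ray(T,f(*a),.061))
print("tabtop", [ray(T,f(*q),.052).round(4) for q in [(222,470),(222,497)]], "bar end top z16", [ray(T,f(*q),.012) for q in [(158,402),(187,402),(165,571),(193,571)]])
print("tab scene top", [ray(S,g(*q),.052).round(4) for q in [(365,155),(405,137),(420,160),(380,180)]])
print("guide tips top z22",ray(T,f(45,52),.022),ray(T,f(58,462),.022))
im=cv2.imread("pics/top0.png")
m=cv2.inRange(cv2.cvtColor(im,cv2.COLOR_BGR2HSV),(15,0,125),(45,75,255))[150:290,230:400]
m=cv2.morphologyEx(m,cv2.MORPH_CLOSE,np.ones((7,7)))
c=max(cv2.findContours(m,0,2)[0],key=cv2.contourArea); h=cv2.convexHull(c)
q=cv2.approxPolyDP(h,6,True)[:,0]+[230,150]; print(q.tolist())
w=np.array([ray(T,p,.014)[:2] for p in q]);print(w.round(4), [np.linalg.norm(w[i]-w[i-1]).round(4) for i in range(len(w))],w.mean(0))
plan((.465,.02,.25))
E
```

```text
[ 0.66550738 -0.17794796  0.05489273] [-0.67861125 -0.38909111]
[ 0.50036407 -0.17588704  0.05388437] [-0.00087238 -0.00048586]
roof [ 0.66310152 -0.1771926   0.061     ]
roof [ 0.49988153 -0.17363051  0.061     ]
roof [ 0.65987397 -0.36942933  0.061     ]
roof [ 0.49916758 -0.36677136  0.061     ]
tabtop [array([ 0.477 , -0.1715,  0.052 ]), array([ 0.4649, -0.1708,  0.052 ])] bar end top z16 [array([ 0.51119866, -0.15557621,  0.012     ]), array([ 0.51104907, -0.16930018,  0.012     ]), array([ 0.43145405, -0.15464976,  0.012     ]), array([ 0.43134861, -0.16772406,  0.012     ])]
tab scene top [array([ 0.4685, -0.1709,  0.052 ]), array([ 0.4723, -0.149 ,  0.052 ]), array([ 0.4901, -0.1509,  0.052 ]), array([ 0.4873, -0.1731,  0.052 ])]
guide tips top z22 [ 0.68146374 -0.10726392  0.022     ] [ 0.48267484 -0.10465056  0.022     ]
[[230, 150], [377, 157], [393, 196], [373, 289], [313, 289], [230, 240]]
[[ 0.759   0.2905]
 [ 0.7388 -0.0043]
 [ 0.6587 -0.0334]
 [ 0.4775  0.0103]
 [ 0.4786  0.1248]
 [ 0.5756  0.2867]] [np.float64(0.1834), np.float64(0.2954), np.float64(0.0852), np.float64(0.1864), np.float64(0.1145), np.float64(0.1887)] [0.61469883 0.11241348]
t 0.15 d [-50.18  44.91  -2.75] twist 0 yaw 77.2 j6 -10.2 rows 16.2
```

Run:
```python
from h import *
plan((.46,.30,.20),-1)
```

```text
t 0.15 d [-22.98  38.21   2.21] twist 78.2 yaw 77.2 j6 -10.2 rows 10.9
```

Call:
{"method": "arm_command", "body": {"plan": [{"dx":-22.98,"dy":38.2,"dz":2.2,"twist":78.2},{"dx":-22.98,"dy":38.2,"dz":2.2,"twist":78.2},{"dx":-22.98,"dy":38.2,"dz":2.2,"twist":78.2},{"dx":-22.98,"dy":38.2,"dz":2.2,"twist":78.2},{"dx":-22.98,"dy":38.2,"dz":2.2,"twist":78.2},{"dx":-22.98,"dy":38.2,"dz":2.2,"twist":78.2},{"dx":-22.98,"dy":38.2,"dz":2.2,"twist":78.2},{"dx":-22.98,"dy":38.2,"dz":2.2,"twist":78.2}]}}

```text
$.plan[0]: bad value
```

Run:
```python
from h import *
plan((.46,.30,.20),-1)
```

```text
t 0.15 d [-22.98  38.21   2.21] twist 78.2 yaw 77.2 j6 -10.2 rows 10.9
```

Call:
{"method": "arm_command", "body": {"plan": [{"claw":1,"dx":-23,"dy":38.2,"dz":2.2,"twist":78.2},{"claw":1,"dx":-23,"dy":38.2,"dz":2.2,"twist":78.2},{"claw":1,"dx":-23,"dy":38.2,"dz":2.2,"twist":78.2},{"claw":1,"dx":-23,"dy":38.2,"dz":2.2,"twist":78.2},{"claw":1,"dx":-23,"dy":38.2,"dz":2.2,"twist":78.2},{"claw":1,"dx":-23,"dy":38.2,"dz":2.2,"twist":78.2},{"claw":1,"dx":-23,"dy":38.2,"dz":2.2,"twist":78.2},{"claw":1,"dx":-23,"dy":38.2,"dz":2.2,"twist":78.2}]}}

```text
time_s: 0.82
position: [0.3793, 0.3767, 0.2056]
tcp_rot: [[0.942, 0.334, -0.001], [0.334, -0.942, -0.001], [-0.001, 0.001, -1.0]]
force: [0.0, 0.6, 0.7]
opening: 1.003
```

Run:
```python
from h import *
plan((.46,.30,.20),-1)
```

```text
t 0.82 d [5.04 9.93 0.56] twist 20.5 yaw 19.5 j6 13.3 rows 2.9
```

Call:
{"method": "arm_command", "body": {"plan": [{"claw":1,"dx":10,"dy":23.7,"dz":0.6,"twist":20.5},{"claw":1,"dx":10,"dy":23.7,"dz":0.6,"twist":20.5},{"claw":1,"dx":10,"dy":23.7,"dz":0.6,"twist":20.5},{"claw":1,"dx":10,"dy":23.7,"dz":0.6,"twist":20.5},{"claw":1,"dx":10,"dy":23.7,"dz":0.6,"twist":20.5},{"claw":1,"dx":10,"dy":23.7,"dz":0.6,"twist":20.5},{"claw":1,"dx":10,"dy":23.7,"dz":0.6,"twist":20.5},{"claw":1,"dx":10,"dy":23.7,"dz":0.6,"twist":20.5}]}}

```text
time_s: 1.48
position: [0.5552, 0.1841, 0.1993]
tcp_rot: [[1.0, -0.022, 0.0], [-0.022, -1.0, -0.002], [0.0, 0.002, -1.0]]
force: [-0.6, 0.8, -0.8]
opening: 1.002
```

Run:
```python
from h import *
s=bot.read_state(); im=bot.capture("wrist"); cv2.imwrite("pics/w1.png",im[:,:,::-1]); np.save("pics/w1.npy",np.r_[s["position"],s["tcp_rot"].ravel()])
plan((.47,-.06,.20),-1)
```

```text
t 1.53 d [-7.82 24.74 -0.04] twist -0.1 yaw -1.1 j6 8.8 rows 6.2
```

View pics/w1.png

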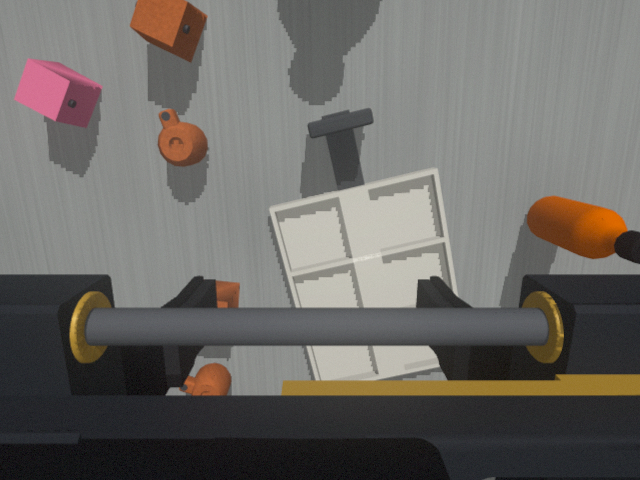

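Wrist view: weight at (168,25), lamp at (182,143) with its nozzle up-left, pink decoy at (58,92). The tray's handle-end corners are at (270,209) and (437,170), and the handle plate is at (341,123).

Call:
{"method": "arm_command", "body": {"plan": [{"claw":1,"dx":-7.8,"dy":24.7,"dz":0},{"claw":1,"dx":-7.8,"dy":24.7,"dz":0},{"claw":1,"dx":-7.8,"dy":24.7,"dz":0},{"claw":1,"dx":-7.8,"dy":24.7,"dz":0},{"claw":1,"dx":-7.8,"dy":24.7,"dz":0},{"claw":1,"dx":-7.8,"dy":24.7,"dz":0},{"claw":1,"dx":-7.8,"dy":24.7,"dz":0},{"claw":1,"dx":-7.8,"dy":24.7,"dz":0}]}}

```text
$.plan[0]: bad value
```

```bash
cat >> h.py <<'E'
def snap(name):
    s=bot.read_state(); im=bot.capture("wrist"); cv2.imwrite(f"pics/{name}.png",im[:,:,::-1]); np.save(f"pics/{name}.npy",np.r_[s["position"],s["tcp_rot"].ravel()])
def wc(name):
    a=np.load(f"pics/{name}.npy"); return cam("wrist",dict(position=a[:3],tcp_rot=a[3:].reshape(3,3)))
E
python3 - <<'E'
from h import *
snap("w2")
C=wc("w1")
for p in [(270,209),(437,170),(317,385)]: print("tray",ray(C,p,.014).round(4))
for p in [(308,131),(372,114)]: print("plate",ray(C,p,.046).round(4))
print("lampA",ray(C,(184,143),.034),ray(C,(167,116),.028))
plan((.4711,-.16,.20),-1)
E
```

```text
tray [0.5136 0.193  0.014 ]
tray [0.6589 0.2236 0.014 ]
tray [0.5511 0.0154 0.014 ]
plate [0.5496 0.2579 0.046 ]
plate [0.5982 0.2692 0.046 ]
lampA [0.45024452 0.25110527 0.034     ] [0.43695045 0.2722746  0.028     ]
t 1.58 d [-7.450e+00  3.483e+01 -3.000e-02] twist -0.0 yaw -1.0 j6 8.8 rows 8.5
```

View pics/w2.png

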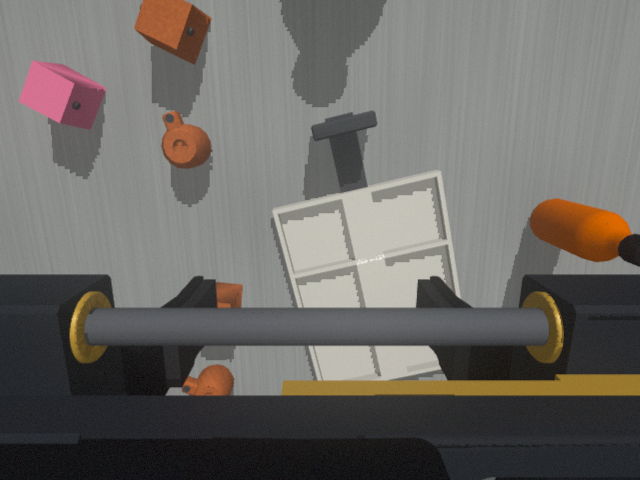

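Call:
{"method": "arm_command", "body": {"plan": [{"claw":1,"dx":-7.8,"dy":24.7,"dz":0,"twist":0},{"claw":1,"dx":-7.8,"dy":24.7,"dz":0,"twist":0},{"claw":1,"dx":-7.8,"dy":24.7,"dz":0,"twist":0},{"claw":1,"dx":-7.8,"dy":24.7,"dz":0,"twist":0},{"claw":1,"dx":-7.8,"dy":24.7,"dz":0,"twist":0},{"claw":1,"dx":-7.8,"dy":24.7,"dz":0,"twist":0},{"claw":1,"dx":-7.8,"dy":24.7,"dz":0,"twist":0},{"claw":1,"dx":-7.8,"dy":24.7,"dz":0,"twist":0}]}}

```text
time_s: 2.25
position: [0.4681, -0.059, 0.1998]
tcp_rot: [[1.0, -0.02, -0.004], [-0.02, -1.0, -0.001], [-0.004, 0.001, -1.0]]
force: [-0.1, 0.8, -0.8]
opening: 0.999
```

Run:
```python
from h import *
snap("w3")
plan((.4711,-.16,.10),-1)
plan((.4711,-.24,.20),-1)
```

```text
t 2.3 d [ 0.47 10.23  9.98] twist -0.1 yaw -1.1 j6 -19.5 rows 3.4
t 2.3 d [ 0.59 18.22 -0.02] twist -0.1 yaw -1.1 j6 -19.5 rows 4.4
```

View pics/w3.png

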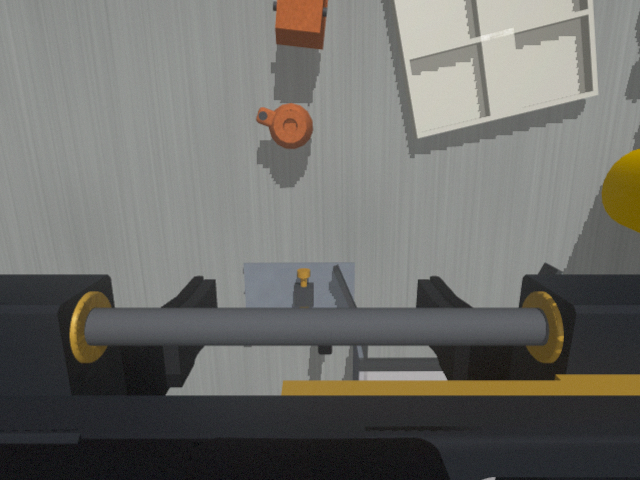

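Call:
{"method": "arm_command", "body": {"plan": [{"claw":0.5,"dx":0.45,"dy":9.9,"dz":6,"twist":0},{"claw":0.5,"dx":0.45,"dy":9.9,"dz":10,"twist":0},{"claw":0.5,"dx":0.45,"dy":9.9,"dz":10,"twist":0},{"claw":0.5,"dx":0.45,"dy":9.9,"dz":10,"twist":0},{"claw":0.5,"dx":0.45,"dy":9.9,"dz":10,"twist":0},{"claw":0.5,"dx":0.45,"dy":9.9,"dz":10,"twist":0}]}}

```text
time_s: 2.8
position: [0.4711, -0.1545, 0.0992]
tcp_rot: [[1.0, -0.017, -0.005], [-0.017, -1.0, 0.002], [-0.005, -0.002, -1.0]]
force: [-0.6, -0.9, 0.4]
opening: 0.63
```

Run:
```python
from h import *
im=bot.capture("scene"); cv2.imwrite("pics/s1.png",cv2.resize(im[200:400,80:300,::-1],(660,600),interpolation=cv2.INTER_CUBIC))
im=bot.capture("top"); cv2.imwrite("pics/t1.png",cv2.resize(im[170:350,420:600,::-1],(600,600),interpolation=cv2.INTER_CUBIC))
plan((.4711,-.157,.034),-1)
```

```text
t 2.9 d [-0.04  0.24  6.67] twist 0.1 yaw -0.9 j6 -30.0 rows 1.6
```

View pics/s1.png

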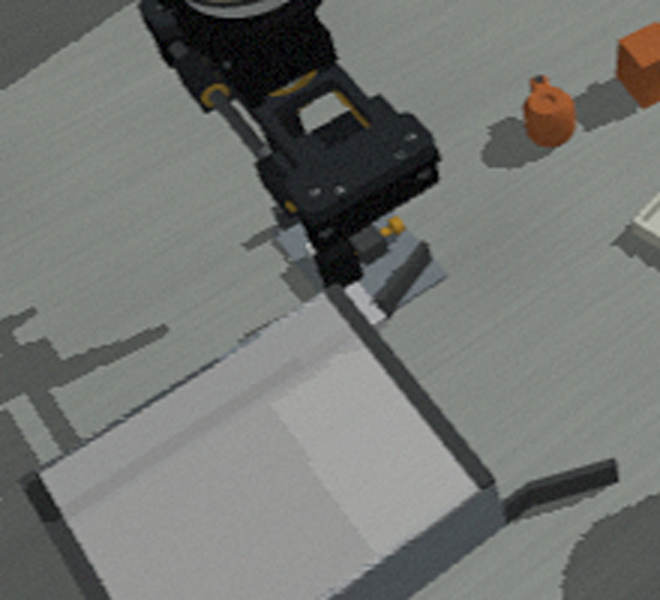

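Call:
{"method": "arm_command", "body": {"plan": [{"claw":0.5,"dx":0,"dy":0.2,"dz":3,"twist":0},{"claw":0.5,"dx":0,"dy":0.2,"dz":5,"twist":0},{"claw":0.5,"dx":0,"dy":0.2,"dz":6.5,"twist":0},{"claw":0.1,"dx":0,"dy":0.2,"dz":6.5,"twist":0},{"claw":0.05,"dx":0,"dy":0.2,"dz":6.5,"twist":0},{"claw":0.05,"dx":0,"dy":0.2,"dz":6.5,"twist":0},{"claw":0.05,"dx":0,"dy":0.2,"dz":6.5,"twist":0},{"claw":0.05,"dx":0,"dy":0.2,"dz":6.5,"twist":0}]}}

```text
time_s: 3.57
position: [0.4724, -0.1568, 0.037]
tcp_rot: [[1.0, -0.016, -0.0], [-0.016, -1.0, -0.001], [0.0, 0.001, -1.0]]
force: [-0.2, -0.2, 0.4]
opening: 0.204
```

Run:
```python
from h import *
plan((.446,-.157,.034),-1)
```

```text
t 3.57 d [-2.64  0.06  0.3 ] twist 0.1 yaw -0.9 j6 -30.2 rows 0.6
```

Call:
{"method": "arm_command", "body": {"plan": [{"claw":0.05,"dx":0,"dy":0,"dz":0,"twist":0},{"claw":0.05,"dx":0,"dy":0,"dz":0,"twist":0},{"claw":0.05,"dx":-1,"dy":0,"dz":0,"twist":0},{"claw":0.05,"dx":-2,"dy":0,"dz":0,"twist":0},{"claw":0.05,"dx":-2.6,"dy":0,"dz":0,"twist":0},{"claw":0.05,"dx":-2.6,"dy":0,"dz":0,"twist":0},{"claw":0.05,"dx":-2.6,"dy":0,"dz":0,"twist":0}]}}

```text
time_s: 4.15
position: [0.445, -0.1565, 0.0376]
tcp_rot: [[1.0, -0.016, -0.001], [-0.016, -1.0, -0.001], [-0.001, 0.001, -1.0]]
force: [0.1, -0.2, 8.1]
opening: 0.131
```

Call:
{"method": "arm_command", "body": {"plan": [{"claw":0.5,"dx":0,"dy":0,"dz":0,"twist":0},{"claw":0.5,"dx":0,"dy":0,"dz":0,"twist":0},{"claw":0.5,"dx":0,"dy":0,"dz":0,"twist":0},{"claw":0.5,"dx":0,"dy":0,"dz":-3,"twist":0},{"claw":0.8,"dx":0,"dy":-1,"dz":-7,"twist":0},{"claw":1,"dx":0,"dy":-5,"dz":-10,"twist":0},{"claw":1,"dx":0,"dy":-8,"dz":-10,"twist":0},{"claw":1,"dx":0,"dy":-8,"dz":-10,"twist":0}]}}

```text
time_s: 4.82
position: [0.4451, -0.0717, 0.1391]
tcp_rot: [[1.0, -0.012, -0.001], [-0.012, -1.0, 0.0], [-0.001, -0.0, -1.0]]
force: [-0.6, 0.5, -0.2]
opening: 0.656
```

Run:
```python
from h import *
snap("w4")
im=bot.capture("top")[:,:,::-1]; cv2.imwrite("pics/t2.png",im); 
cv2.imwrite("pics/t2c.png",cv2.resize(im[170:350,420:600],(600,600),interpolation=cv2.INTER_CUBIC))
C=wc("w3")
print("lampB",ray(C,(290,125),.034),ray(C,(264,116),.028),"wB corner bottom",ray(C,(276,42),.02),ray(C,(323,48),.02))
plan((.447,.0195,.11),70)
```

```text
lampB [0.44729779 0.02011796 0.034     ] [0.42634543 0.02767338 0.028     ] wB corner bottom [0.43772425 0.08332298 0.02      ] [0.47452107 0.07819292 0.02      ]
t 4.92 d [-0.02 -9.48  2.76] twist -70.7 yaw -0.7 j6 -22.9 rows 9.9
```

View pics/w4.png

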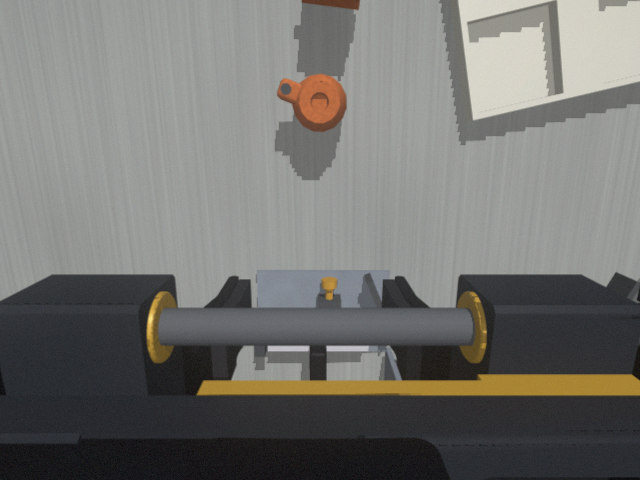

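View pics/t2c.png

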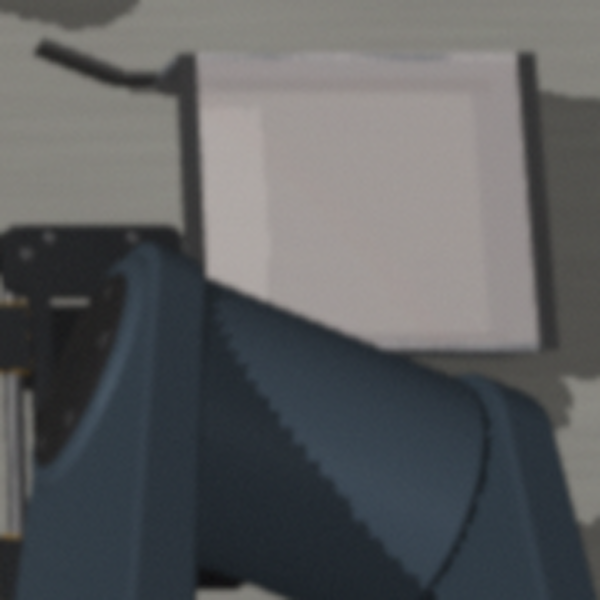

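Call:
{"method": "arm_command", "body": {"plan": [{"claw":0.7,"dx":0,"dy":-3,"dz":1,"twist":-70.7},{"claw":0.7,"dx":0,"dy":-6,"dz":2,"twist":-70.7},{"claw":0.7,"dx":0,"dy":-9.5,"dz":2.7,"twist":-70.7},{"claw":0.7,"dx":0,"dy":-9.5,"dz":2.7,"twist":-70.7},{"claw":0.7,"dx":0,"dy":-9.5,"dz":2.7,"twist":-70.7},{"claw":0.7,"dx":0,"dy":-9.5,"dz":2.7,"twist":-70.7},{"claw":0.7,"dx":0,"dy":-9.5,"dz":2.7,"twist":-70.7},{"claw":0.7,"dx":0,"dy":-9.5,"dz":2.7,"twist":-70.7}]}}

```text
time_s: 5.58
position: [0.4472, 0.0186, 0.1096]
tcp_rot: [[0.549, 0.836, -0.002], [0.836, -0.549, -0.002], [-0.003, -0.001, -1.0]]
force: [-0.0, -0.2, -0.4]
opening: 0.7
```

Run:
```python
from h import *
plan((.447,.0200,.013),70)
C=wc("w4")
print("lampB",ray(C,(319,102),.034),ray(C,(286,88),.028))
```

```text
t 5.58 d [ 0.13 -0.08  9.66] twist -13.3 yaw 56.7 j6 -68.4 rows 2.3
lampB [0.44747423 0.01987163 0.034     ] [0.42635539 0.02920126 0.028     ]
```

Call:
{"method": "arm_command", "body": {"plan": [{"claw":0.7,"dx":0.1,"dy":0,"dz":3,"twist":-7},{"claw":0.7,"dx":0.1,"dy":-0.1,"dz":5,"twist":-11},{"claw":0.7,"dx":0.1,"dy":-0.1,"dz":8,"twist":-11},{"claw":0.7,"dx":0.1,"dy":-0.1,"dz":9.6,"twist":-11},{"claw":0.7,"dx":0.1,"dy":-0.1,"dz":9.6,"twist":-11},{"claw":0.2,"dx":0.1,"dy":-0.1,"dz":9.6,"twist":-11},{"claw":0.2,"dx":0.1,"dy":-0.1,"dz":9.6,"twist":-11},{"claw":0.2,"dx":0.1,"dy":-0.1,"dz":9.6,"twist":-11}]}}

```text
time_s: 6.25
position: [0.4475, 0.0194, 0.0144]
tcp_rot: [[0.38, 0.925, -0.0], [0.925, -0.38, -0.002], [-0.002, 0.0, -1.0]]
force: [-0.2, -0.6, -0.4]
opening: 0.55
```

Call:
{"method": "arm_command", "body": {"plan": [{"claw":0.2,"dx":0,"dy":0,"dz":0,"twist":0},{"claw":0.2,"dx":0,"dy":0,"dz":0,"twist":0},{"claw":0.2,"dx":0,"dy":0,"dz":-3,"twist":0},{"claw":0.2,"dx":0,"dy":0,"dz":-6,"twist":0},{"claw":0.2,"dx":0,"dy":0,"dz":-6,"twist":0}]}}

```text
time_s: 6.67
position: [0.4501, 0.0192, 0.0784]
tcp_rot: [[0.38, 0.925, 0.008], [0.925, -0.38, -0.004], [-0.0, 0.009, -1.0]]
force: [0.1, 0.7, -0.8]
opening: 0.403
```

Run:
```python
from h import *
plan((.5792,.0460,.075))
```

```text
t 6.67 d [ 7.39 10.92  0.43] twist 0 yaw 67.7 j6 -79.2 rows 3.2
```

Call:
{"method": "arm_command", "body": {"plan": [{"claw":0.2,"dx":4,"dy":6,"dz":0,"twist":0},{"claw":0.2,"dx":7.4,"dy":10.9,"dz":0,"twist":0},{"claw":0.2,"dx":7.4,"dy":10.9,"dz":0,"twist":0},{"claw":0.2,"dx":7.4,"dy":10.9,"dz":0.4,"twist":0},{"claw":0.2,"dx":7.4,"dy":10.9,"dz":0.4,"twist":0}]}}

```text
time_s: 7.08
position: [0.5833, 0.0466, 0.0754]
tcp_rot: [[0.378, 0.926, 0.014], [0.926, -0.378, -0.004], [0.001, 0.014, -1.0]]
force: [-1.6, 0.7, -0.3]
opening: 0.404
```

Run:
```python
from h import *
plan((.5792,.0460,.020))
snap("w5")
```

```text
t 7.08 d [-0.22 -0.43  5.54] twist 0 yaw 67.8 j6 -73.9 rows 1.3
```

View pics/w5.png

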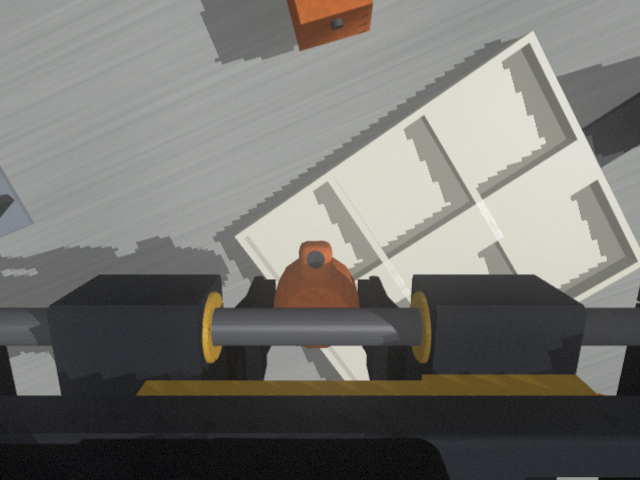

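Run:
```python
from h import *
C=wc("w5")
P=[ray(C,p,.014)[:2] for p in [(533,32),(638,260),(236,234)]]
print(np.round(P,4),np.linalg.norm(P[0]-P[1]),np.linalg.norm(P[0]-P[2]))
x=(P[2]-P[0]);print(np.degrees(np.arctan2(x[1],x[0]))); x/=np.linalg.norm(x); y=np.array([-x[1],x[0]])
c=P[0]+.095*x+.075*y; print("centre",c,"cell5",c+.062*x-.042*y)
```

```text
[[0.5134 0.1938]
 [0.6556 0.2209]
 [0.5518 0.0094]] 0.14474521974377702 0.18834087435876792
-78.23003651241046
centre [0.60619043 0.11605491] cell5 [0.57772044 0.04679121]
```

Agrees within 2 mm. Lower and release.

Call:
{"method": "arm_command", "body": {"plan": [{"claw":0.2,"dx":-0.2,"dy":-0.5,"dz":2.5,"twist":0},{"claw":0.2,"dx":-0.2,"dy":-0.5,"dz":4.5,"twist":0},{"claw":0.2,"dx":-0.2,"dy":-0.5,"dz":5.5,"twist":0},{"claw":0.2,"dx":-0.2,"dy":-0.5,"dz":5.6,"twist":0},{"claw":0.55,"dx":-0.2,"dy":-0.5,"dz":5.6,"twist":0},{"claw":0.55,"dx":-0.2,"dy":-0.5,"dz":5.6,"twist":0},{"claw":0.55,"dx":-0.2,"dy":-0.5,"dz":5.6,"twist":0}]}}

```text
time_s: 7.72
position: [0.5743, 0.0463, 0.0192]
tcp_rot: [[0.379, 0.925, 0.008], [0.925, -0.379, -0.004], [-0.001, 0.009, -1.0]]
force: [-0.8, -0.6, -0.5]
opening: 0.522
```

Call:
{"method": "arm_command", "body": {"plan": [{"claw":0.55,"dx":0,"dy":0,"dz":-3,"twist":0},{"claw":0.6,"dx":0,"dy":0,"dz":-7,"twist":0},{"claw":0.7,"dx":0,"dy":0,"dz":-9,"twist":0}]}}

```text
time_s: 7.97
position: [0.5749, 0.0465, 0.1126]
tcp_rot: [[0.379, 0.925, 0.012], [0.925, -0.379, -0.004], [0.001, 0.013, -1.0]]
force: [0.1, -0.1, -0.3]
opening: 0.611
```

Run:
```python
from h import *
C=wc("w5")
im=cv2.imread("pics/w5.png")
# weight B: lower edge of top face etc
print([ray(C,p,0.0).round(4) for p in [(303,48),(370,30)]],[ray(C,p,0.04).round(4) for p in [(296,18),(371,5)]])
plan((.458,.104,.10),-6)
plan((.458,.104,.10),84)
```

```text
[array([0.4735, 0.0837, 0.    ]), array([0.479 , 0.1204, 0.    ])] [array([0.4685, 0.0837, 0.04  ]), array([0.4762, 0.1163, 0.04  ])]
t 7.97 d [  0.89 -13.01   1.09] twist 73.7 yaw 67.7 j6 -74.0 rows 10.3
t 7.97 d [  0.89 -13.01   1.09] twist -16.3 yaw 67.7 j6 -74.0 rows 3.1
```

Call:
{"method": "arm_command", "body": {"plan": [{"claw":0.8,"dx":0.9,"dy":-4,"dz":0,"twist":-7},{"claw":0.8,"dx":0.9,"dy":-8,"dz":1,"twist":-14.3},{"claw":0.8,"dx":0.9,"dy":-13.1,"dz":3,"twist":-14.3},{"claw":0.8,"dx":0.9,"dy":-13.1,"dz":3,"twist":-14.3},{"claw":0.8,"dx":0.9,"dy":-13.1,"dz":3,"twist":-14.3}]}}

```text
time_s: 8.38
position: [0.4511, 0.1056, 0.0803]
tcp_rot: [[0.137, 0.991, 0.004], [0.991, -0.137, -0.004], [-0.004, 0.004, -1.0]]
force: [0.1, -0.3, -1.1]
opening: 0.797
```

Run:
```python
from h import *
plan((.4575,.104,.0125),82)
```

```text
t 8.38 d [-0.04  0.63  6.78] twist 0.2 yaw 82.2 j6 -82.4 rows 1.6
```

Call:
{"method": "arm_command", "body": {"plan": [{"claw":0.8,"dx":0,"dy":0.5,"dz":2,"twist":0},{"claw":0.8,"dx":0,"dy":0.5,"dz":5,"twist":0},{"claw":0.8,"dx":0,"dy":0.5,"dz":6.7,"twist":0},{"claw":0.8,"dx":0,"dy":0.5,"dz":6.7,"twist":0},{"claw":0.2,"dx":0,"dy":0.5,"dz":6.7,"twist":0},{"claw":0.2,"dx":0,"dy":0.5,"dz":6.7,"twist":0},{"claw":0.2,"dx":0,"dy":0.5,"dz":6.7,"twist":0},{"claw":0.2,"dx":0,"dy":0.5,"dz":6.7,"twist":0}]}}

```text
time_s: 9.05
position: [0.4575, 0.1046, 0.0145]
tcp_rot: [[0.137, 0.991, 0.007], [0.991, -0.137, -0.004], [-0.003, 0.007, -1.0]]
force: [-0.1, -0.3, 0.3]
opening: 0.579
```

Call:
{"method": "arm_command", "body": {"plan": [{"claw":0.2,"dx":0,"dy":0,"dz":0,"twist":0},{"claw":0.2,"dx":0,"dy":0,"dz":0,"twist":0},{"claw":0.2,"dx":0,"dy":0,"dz":-3,"twist":0},{"claw":0.2,"dx":0,"dy":0,"dz":-7,"twist":0},{"claw":0.2,"dx":0,"dy":0,"dz":-7,"twist":0}]}}

```text
time_s: 9.47
position: [0.4602, 0.105, 0.0893]
tcp_rot: [[0.136, 0.991, 0.017], [0.991, -0.136, -0.004], [-0.002, 0.017, -1.0]]
force: [0.3, -0.9, -0.7]
opening: 0.41
```

Run:
```python
from h import *
plan((.5655,.1065,.075),102)
```

```text
t 9.47 d [ 1.58 10.38  1.6 ] twist -19.8 yaw 82.2 j6 -82.5 rows 2.8
```

Call:
{"method": "arm_command", "body": {"plan": [{"claw":0.2,"dx":1.5,"dy":4,"dz":0,"twist":-7},{"claw":0.2,"dx":1.5,"dy":8,"dz":0,"twist":-14},{"claw":0.2,"dx":1.5,"dy":10.4,"dz":1,"twist":-19.8},{"claw":0.2,"dx":1.5,"dy":10.4,"dz":1,"twist":-19.8},{"claw":0.2,"dx":1.5,"dy":10.4,"dz":2,"twist":-19.8},{"claw":0.2,"dx":1.5,"dy":10.4,"dz":2,"twist":-19.8}]}}

```text
time_s: 9.97
position: [0.5627, 0.1057, 0.0688]
tcp_rot: [[-0.207, 0.978, 0.011], [0.978, 0.207, -0.004], [-0.006, 0.01, -1.0]]
force: [-0.4, -0.6, -1.4]
opening: 0.408
```

Run:
```python
from h import *
plan((.5655,.1065,.0195),102)
snap("w6")
```

```text
t 9.97 d [0.05 0.24 4.93] twist -0.1 yaw 101.9 j6 -102.1 rows 1.2
```

View pics/w6.png

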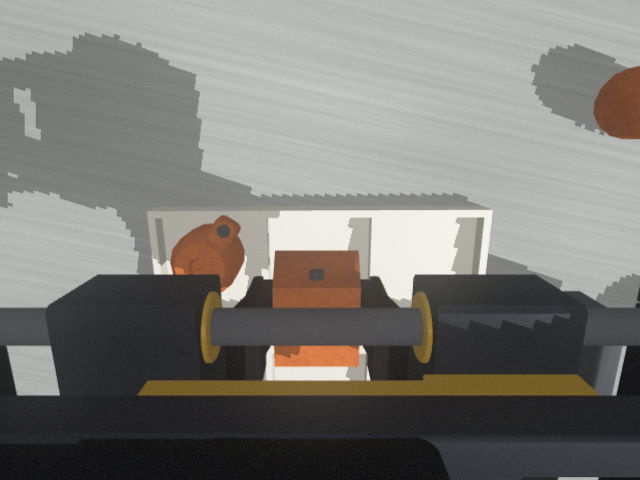

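Call:
{"method": "arm_command", "body": {"plan": [{"claw":0.2,"dx":0.1,"dy":0.2,"dz":2.5,"twist":0},{"claw":0.2,"dx":0.1,"dy":0.2,"dz":4.2,"twist":0},{"claw":0.2,"dx":0.1,"dy":0.2,"dz":4.9,"twist":0},{"claw":0.2,"dx":0.1,"dy":0.2,"dz":4.9,"twist":0},{"claw":0.52,"dx":0.1,"dy":0.2,"dz":4.9,"twist":0},{"claw":0.52,"dx":0.1,"dy":0.2,"dz":4.9,"twist":0},{"claw":0.52,"dx":0.1,"dy":0.2,"dz":4.9,"twist":0}]}}

```text
time_s: 10.6
position: [0.5642, 0.1071, 0.0206]
tcp_rot: [[-0.207, 0.978, 0.01], [0.978, 0.207, -0.004], [-0.006, 0.009, -1.0]]
force: [0.8, -0.1, 0.8]
opening: 0.503
```

Call:
{"method": "arm_command", "body": {"plan": [{"claw":0.52,"dx":0,"dy":0,"dz":-3,"twist":0},{"claw":0.52,"dx":0,"dy":0,"dz":-7,"twist":0},{"claw":0.7,"dx":0,"dy":0,"dz":-10,"twist":0}]}}

```text
time_s: 10.85
position: [0.563, 0.1075, 0.1222]
tcp_rot: [[-0.207, 0.978, 0.01], [0.978, 0.207, -0.004], [-0.006, 0.009, -1.0]]
force: [0.5, -0.0, 0.3]
opening: 0.541
```

Run:
```python
from h import *
snap("w7")
im=bot.capture("top")[:,:,::-1]; cv2.imwrite("pics/t3.png",im)
plan((.45,.251,.10),32)
```

```text
t 10.95 d [16.46 -8.51  2.27] twist 69.9 yaw 101.9 j6 -102.0 rows 9.8
```

View pics/w7.png

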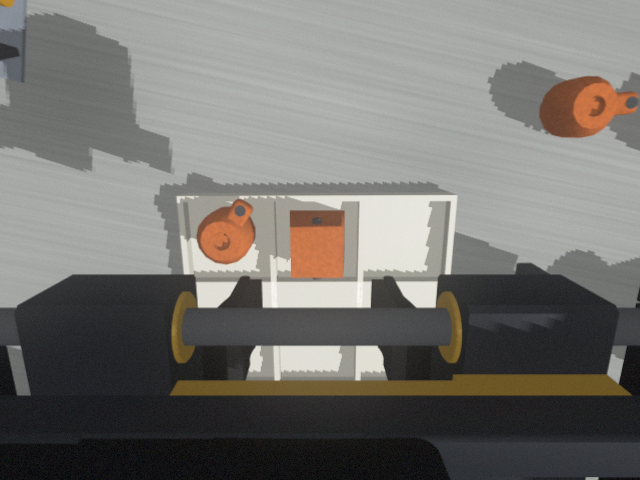

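View pics/t3.png

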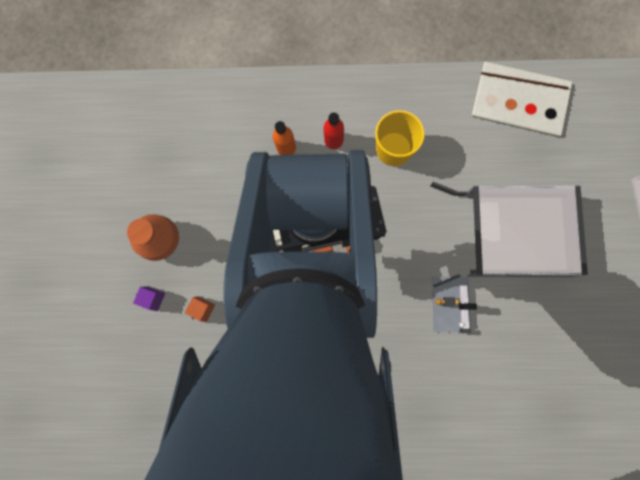

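Run:
```python
from h import *
C=wc("w7")
a=ray(C,(594,103),.034);b=ray(C,(633,102),.028); print(a,b,np.degrees(np.arctan2(*(b-a)[[1,0]])))
T=cam("top"); print("tab",ray(T,(475,306),.052), "bar end",ray(T,(464,287),.012))
```

```text
[0.44247414 0.24976459 0.034     ] [0.43586785 0.27627216 0.028     ] 103.99432257297656
tab [ 0.443874   -0.16872757  0.052     ] bar end [ 0.4797296  -0.16239978  0.012     ]
```

Call:
{"method": "arm_command", "body": {"plan": [{"claw":0.8,"dx":4,"dy":-2,"dz":0,"twist":78},{"claw":0.8,"dx":8,"dy":-4,"dz":0,"twist":78},{"claw":0.8,"dx":8,"dy":-8.5,"dz":0,"twist":78},{"claw":0.8,"dx":8,"dy":-8.5,"dz":0,"twist":78},{"claw":0.8,"dx":8,"dy":-8.5,"dz":0,"twist":78},{"claw":0.8,"dx":8,"dy":-8.5,"dz":0,"twist":78},{"claw":0.8,"dx":8,"dy":-8.5,"dz":0,"twist":78},{"claw":0.8,"dx":8,"dy":-8.5,"dz":0,"twist":78}]}}

```text
time_s: 11.62
position: [0.4663, 0.1683, 0.1229]
tcp_rot: [[0.71, 0.704, 0.018], [0.704, -0.71, -0.003], [0.011, 0.014, -1.0]]
force: [-0.0, 0.4, -0.2]
opening: 0.799
```

Call:
{"method": "arm_command", "body": {"plan": [{"claw":0.8,"dx":0,"dy":0,"dz":0,"twist":21},{"claw":0.8,"dx":0,"dy":0,"dz":0,"twist":21},{"claw":0.8,"dx":0,"dy":0,"dz":0,"twist":21}]}}

```text
time_s: 11.87
position: [0.4654, 0.1682, 0.1222]
tcp_rot: [[0.918, 0.397, 0.016], [0.397, -0.918, -0.003], [0.013, 0.009, -1.0]]
force: [0.7, -0.1, 1.1]
opening: 0.803
```

Run:
```python
from h import *
snap("w8")
plan((.445,.2505,.07),23)
```

```text
t 11.92 d [ 1.28 -8.41  5.17] twist 0.2 yaw 23.2 j6 -15.8 rows 2.4
```

View pics/w8.png

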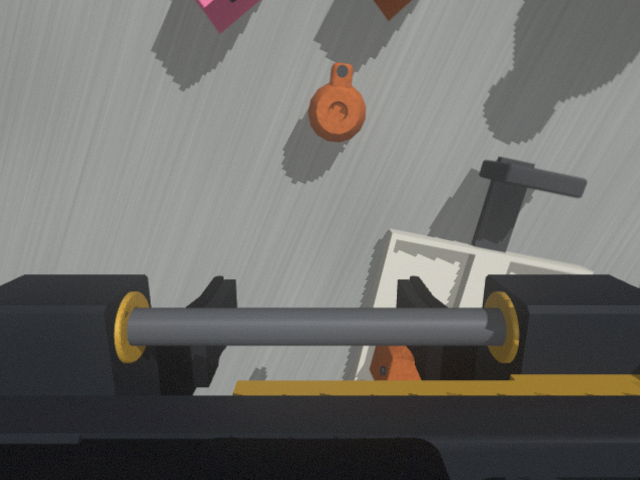

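Run:
```python
from h import *
C=wc("w8")
print(ray(C,(338,109),.034), ray(C,(342,71),.030))
a=ray(C,(338,109),.034); plan((a[0],a[1],.013),23)
```

```text
[0.44393166 0.25147355 0.034     ] [0.43750276 0.27225097 0.03      ]
t 11.92 d [ 1.14 -8.6  10.87] twist 0.2 yaw 23.2 j6 -15.8 rows 3.3
```

Call:
{"method": "arm_command", "body": {"plan": [{"claw":0.8,"dx":1.1,"dy":-4,"dz":2,"twist":5},{"claw":0.8,"dx":1.1,"dy":-8.6,"dz":4,"twist":5},{"claw":0.8,"dx":1.1,"dy":-8.6,"dz":6,"twist":5},{"claw":0.8,"dx":1.1,"dy":-8.6,"dz":6,"twist":5}]}}

```text
time_s: 12.25
position: [0.4384, 0.2526, 0.0579]
tcp_rot: [[0.948, 0.317, 0.008], [0.317, -0.948, -0.005], [0.006, 0.007, -1.0]]
force: [-1.0, -0.8, 0.1]
opening: 0.797
```

Run:
```python
from h import *
plan((.444,.2512,.013),18)
```

```text
t 12.25 d [0.46 0.28 4.49] twist 0.5 yaw 18.5 j6 -0.4 rows 1.1
```

Call:
{"method": "arm_command", "body": {"plan": [{"claw":0.8,"dx":0.3,"dy":0.2,"dz":2,"twist":0},{"claw":0.8,"dx":0.3,"dy":0.2,"dz":4.5,"twist":0},{"claw":0.8,"dx":0.3,"dy":0.2,"dz":4.5,"twist":0},{"claw":0.2,"dx":0.3,"dy":0.2,"dz":4.5,"twist":0},{"claw":0.2,"dx":0.3,"dy":0.2,"dz":4.5,"twist":0},{"claw":0.2,"dx":0.3,"dy":0.2,"dz":4.5,"twist":0},{"claw":0.2,"dx":0.3,"dy":0.2,"dz":4.5,"twist":0},{"claw":0.2,"dx":0.3,"dy":0.2,"dz":4.5,"twist":0}]}}

```text
time_s: 12.92
position: [0.443, 0.2515, 0.0141]
tcp_rot: [[0.948, 0.317, 0.01], [0.317, -0.948, -0.004], [0.008, 0.007, -1.0]]
force: [0.2, -0.2, -0.4]
opening: 0.506
```

Call:
{"method": "arm_command", "body": {"plan": [{"claw":0.2,"dx":0,"dy":0,"dz":0,"twist":0},{"claw":0.2,"dx":0,"dy":0,"dz":0,"twist":0},{"claw":0.2,"dx":0,"dy":0,"dz":-3,"twist":0},{"claw":0.2,"dx":0,"dy":0,"dz":-7,"twist":0},{"claw":0.2,"dx":0,"dy":0,"dz":-7,"twist":0}]}}

```text
time_s: 13.33
position: [0.4457, 0.2532, 0.0893]
tcp_rot: [[0.948, 0.318, 0.02], [0.318, -0.948, -0.001], [0.018, 0.007, -1.0]]
force: [1.1, 0.2, -0.5]
opening: 0.406
```

Run:
```python
from h import *
plan((.552,.167,.075),12)
```

```text
t 13.33 d [ 7.31 11.54  1.65] twist 6.5 yaw 18.5 j6 -0.7 rows 3.3
```

Call:
{"method": "arm_command", "body": {"plan": [{"claw":0.2,"dx":3,"dy":3,"dz":0,"twist":6},{"claw":0.2,"dx":6,"dy":6,"dz":0,"twist":6},{"claw":0.2,"dx":7.2,"dy":9,"dz":0,"twist":6},{"claw":0.2,"dx":7.2,"dy":11.5,"dz":1,"twist":6},{"claw":0.2,"dx":7.2,"dy":11.5,"dz":2,"twist":6},{"claw":0.2,"dx":7.2,"dy":11.5,"dz":2,"twist":6}]}}

```text
time_s: 13.83
position: [0.5497, 0.1656, 0.0695]
tcp_rot: [[0.977, 0.214, 0.016], [0.214, -0.977, -0.001], [0.015, 0.005, -1.0]]
force: [-0.4, 0.6, -1.1]
opening: 0.404
```

Run:
```python
from h import *
plan((.552,.167,.0195),12)
```

```text
t 13.83 d [ 0.18 -0.11  5.  ] twist 0.4 yaw 12.4 j6 -6.5 rows 1.2
```

Call:
{"method": "arm_command", "body": {"plan": [{"claw":0.2,"dx":0.2,"dy":-0.1,"dz":2.5,"twist":0},{"claw":0.2,"dx":0.2,"dy":-0.1,"dz":4.2,"twist":0},{"claw":0.2,"dx":0.2,"dy":-0.1,"dz":5,"twist":0},{"claw":0.2,"dx":0.2,"dy":-0.1,"dz":5,"twist":0},{"claw":0.55,"dx":0.2,"dy":-0.1,"dz":5,"twist":0},{"claw":0.55,"dx":0.2,"dy":-0.1,"dz":5,"twist":0},{"claw":0.55,"dx":0.2,"dy":-0.1,"dz":5,"twist":0}]}}

```text
time_s: 14.42
position: [0.552, 0.1675, 0.02]
tcp_rot: [[0.977, 0.215, 0.016], [0.215, -0.977, -0.001], [0.015, 0.005, -1.0]]
force: [-0.4, -0.5, -0.5]
opening: 0.522
```

Call:
{"method": "arm_command", "body": {"plan": [{"claw":0.55,"dx":0,"dy":0,"dz":-3,"twist":0},{"claw":0.55,"dx":0,"dy":0,"dz":-7,"twist":0},{"claw":0.7,"dx":0,"dy":0,"dz":-11,"twist":0},{"claw":0.7,"dx":0,"dy":0,"dz":-11,"twist":0}]}}

```text
time_s: 14.75
position: [0.5552, 0.1687, 0.1377]
tcp_rot: [[0.976, 0.215, 0.031], [0.215, -0.977, 0.0], [0.031, 0.006, -1.0]]
force: [2.3, -0.4, 0.4]
opening: 0.628
```

Run:
```python
from h import *
snap("w9")
plan((.445,.26,.11),-20)
```

```text
t 14.8 d [ -8.7 -11.3   2.2] twist 32.4 yaw 12.4 j6 -6.3 rows 4.5
```

View pics/w9.png

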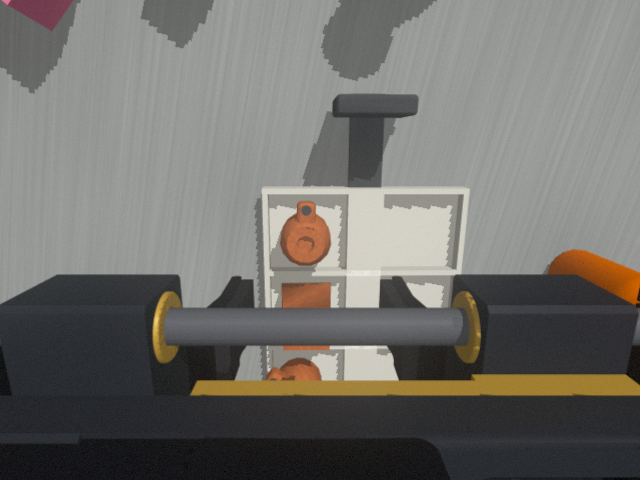

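Call:
{"method": "arm_command", "body": {"plan": [{"claw":0.8,"dx":-4,"dy":-3,"dz":0,"twist":32},{"claw":0.8,"dx":-7,"dy":-6,"dz":1,"twist":32},{"claw":0.8,"dx":-7.5,"dy":-10,"dz":1,"twist":32},{"claw":0.8,"dx":-7.5,"dy":-10,"dz":1,"twist":32},{"claw":0.8,"dx":-7.5,"dy":-10,"dz":1,"twist":32},{"claw":0.8,"dx":-7.5,"dy":-10,"dz":1,"twist":32},{"claw":0.8,"dx":-7.5,"dy":-10,"dz":1,"twist":32}]}}

```text
time_s: 15.38
position: [0.4586, 0.25, 0.1219]
tcp_rot: [[0.943, -0.332, 0.026], [-0.333, -0.943, -0.0], [0.025, -0.008, -1.0]]
force: [0.3, -0.8, 1.1]
opening: 0.799
```

Run:
```python
from h import *
snap("w10")
plan((.4445,.342,.0125),-20)
```

```text
t 15.43 d [-4.71 -8.13 10.9 ] twist 0.5 yaw -19.5 j6 36.5 rows 3.5
```

View pics/w10.png

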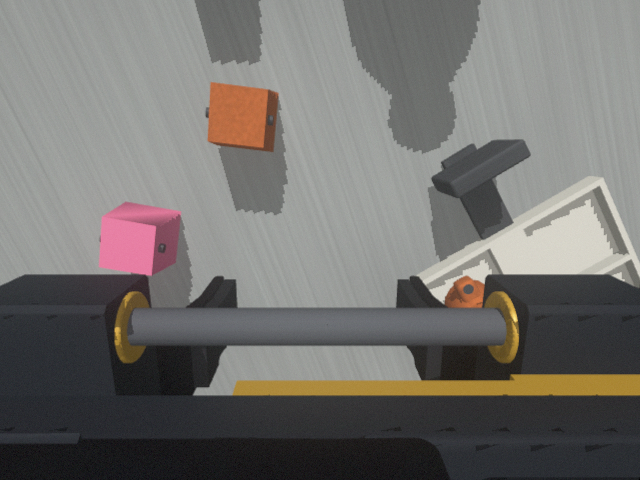

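Run:
```python
from h import *
C=wc("w10")
a=ray(C,(238,116),.04);print(a,"pink",ray(C,(140,240),.02), "edge",[ray(C,p,.0).round(4) for p in [(208,143),(272,151)]],[ray(C,p,.04).round(4) for p in [(210,83),(208,143)]])
plan((a[0],a[1],.0125),-26)
```

```text
[0.44355966 0.34157413 0.04      ] pink [0.34839344 0.291457   0.02      ] edge [array([0.4121, 0.3364, 0.    ]), array([0.4516, 0.3167, 0.    ])] [array([0.4353, 0.3636, 0.04  ]), array([0.4211, 0.3333, 0.04  ])]
t 15.43 d [-4.78 -8.06 10.9 ] twist 6.5 yaw -19.5 j6 36.5 rows 3.4
```

Call:
{"method": "arm_command", "body": {"plan": [{"claw":0.8,"dx":-2.5,"dy":-4,"dz":2,"twist":6.5},{"claw":0.8,"dx":-4.8,"dy":-8,"dz":4,"twist":6.5},{"claw":0.8,"dx":-4.8,"dy":-8,"dz":6,"twist":6.5},{"claw":0.8,"dx":-4.8,"dy":-8,"dz":6,"twist":6.5}]}}

```text
time_s: 15.77
position: [0.4394, 0.3423, 0.0572]
tcp_rot: [[0.9, -0.434, 0.02], [-0.435, -0.901, -0.003], [0.019, -0.006, -1.0]]
force: [-0.8, -0.5, -0.7]
opening: 0.801
```

Run:
```python
from h import *
plan((.4436,.3416,.0125),-26)
```

```text
t 15.77 d [ 0.32 -0.09  4.48] twist 0.2 yaw -25.8 j6 53.3 rows 1.1
```

Call:
{"method": "arm_command", "body": {"plan": [{"claw":0.8,"dx":0.2,"dy":0,"dz":2,"twist":0},{"claw":0.8,"dx":0.2,"dy":0,"dz":4.5,"twist":0},{"claw":0.8,"dx":0.2,"dy":0,"dz":4.5,"twist":0},{"claw":0.2,"dx":0.2,"dy":0,"dz":4.5,"twist":0},{"claw":0.2,"dx":0.2,"dy":0,"dz":4.5,"twist":0},{"claw":0.2,"dx":0.2,"dy":0,"dz":4.5,"twist":0},{"claw":0.2,"dx":0.2,"dy":0,"dz":4.5,"twist":0},{"claw":0.2,"dx":0.2,"dy":0,"dz":4.5,"twist":0}]}}

```text
time_s: 16.43
position: [0.443, 0.3415, 0.0136]
tcp_rot: [[0.9, -0.435, 0.022], [-0.435, -0.901, -0.002], [0.021, -0.008, -1.0]]
force: [0.2, -0.0, -0.5]
opening: 0.511
```

Call:
{"method": "arm_command", "body": {"plan": [{"claw":0.2,"dx":0,"dy":0,"dz":0,"twist":0},{"claw":0.2,"dx":0,"dy":0,"dz":0,"twist":0},{"claw":0.2,"dx":0,"dy":0,"dz":-3,"twist":0},{"claw":0.2,"dx":0,"dy":0,"dz":-7,"twist":0},{"claw":0.2,"dx":0,"dy":0,"dz":-7,"twist":0}]}}

```text
time_s: 16.85
position: [0.4448, 0.3438, 0.0892]
tcp_rot: [[0.9, -0.434, 0.032], [-0.434, -0.901, 0.004], [0.027, -0.017, -0.999]]
force: [0.4, 0.4, -0.1]
opening: 0.413
```

Run:
```python
from h import *
plan((.634,.186,.085),12)
plan((.634,.186,.085),-8)
plan((.52,.29,.085),-8)
```

```text
t 16.85 d [23.87  6.    0.97] twist -37.8 yaw -25.8 j6 53.1 rows 5.9
t 16.85 d [23.87  6.    0.97] twist -17.8 yaw -25.8 j6 53.1 rows 5.9
t 16.85 d [9.09 1.59 0.64] twist -17.8 yaw -25.8 j6 53.1 rows 2.5
```

Call:
{"method": "arm_command", "body": {"plan": [{"claw":0.2,"dx":4,"dy":1,"dz":0,"twist":-38},{"claw":0.2,"dx":8,"dy":2,"dz":0,"twist":-38},{"claw":0.2,"dx":12,"dy":3,"dz":0,"twist":-38},{"claw":0.2,"dx":16,"dy":4,"dz":0,"twist":-38},{"claw":0.2,"dx":20,"dy":5,"dz":0,"twist":-38},{"claw":0.2,"dx":23.7,"dy":6,"dz":0.9,"twist":-38},{"claw":0.2,"dx":23.7,"dy":6,"dz":0.9,"twist":-38},{"claw":0.2,"dx":23.7,"dy":6,"dz":0.9,"twist":-38}]}}

```text
time_s: 17.52
position: [0.6342, 0.1843, 0.0849]
tcp_rot: [[0.978, 0.208, 0.033], [0.208, -0.978, 0.003], [0.033, 0.003, -0.999]]
force: [-0.3, 1.6, -0.7]
opening: 0.41
```

Run:
```python
from h import *
plan((.634,.186,.019),12)
snap("w11")
```

```text
t 17.52 d [-0.2  -0.19  6.58] twist -0.0 yaw 12.0 j6 -5.4 rows 1.6
```

View pics/w11.png

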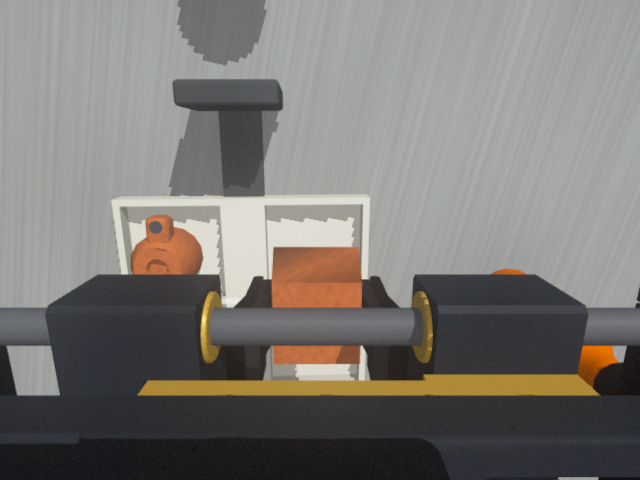

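Call:
{"method": "arm_command", "body": {"plan": [{"claw":0.2,"dx":-0.2,"dy":-0.2,"dz":0,"twist":-90},{"claw":0.2,"dx":-0.2,"dy":-0.2,"dz":0,"twist":-90},{"claw":0.2,"dx":-0.2,"dy":-0.2,"dz":0,"twist":-90},{"claw":0.2,"dx":-0.2,"dy":-0.2,"dz":0,"twist":-90},{"claw":0.2,"dx":-0.2,"dy":-0.2,"dz":0,"twist":-90},{"claw":0.2,"dx":-0.2,"dy":-0.2,"dz":0,"twist":-90},{"claw":0.2,"dx":-0.2,"dy":-0.2,"dz":0,"twist":-90},{"claw":0.2,"dx":-0.2,"dy":-0.2,"dz":0,"twist":-90}]}}

```text
time_s: 18.23
position: [0.6273, 0.1893, 0.0846]
tcp_rot: [[0.341, 0.94, 0.029], [0.94, -0.342, 0.004], [0.014, 0.026, -1.0]]
force: [0.2, 0.4, -0.2]
opening: 0.412
```

Call:
{"method": "arm_command", "body": {"plan": [{"claw":0.2,"dx":0,"dy":0,"dz":0,"twist":-33},{"claw":0.2,"dx":0,"dy":0,"dz":0,"twist":-33},{"claw":0.2,"dx":0,"dy":0,"dz":0,"twist":-33},{"claw":0.2,"dx":0,"dy":0,"dz":0,"twist":-33},{"claw":0.2,"dx":0,"dy":0,"dz":0,"twist":-33},{"claw":0.2,"dx":0,"dy":0,"dz":0,"twist":-33}]}}

```text
time_s: 18.73
position: [0.6251, 0.1911, 0.0844]
tcp_rot: [[-0.229, 0.973, 0.027], [0.973, 0.229, 0.004], [-0.002, 0.027, -1.0]]
force: [0.1, 1.1, -1.2]
opening: 0.413
```

Run:
```python
from h import *
plan((.634,.186,.019),102)
```

```text
t 18.73 d [-0.69  0.57  6.56] twist 1.2 yaw 103.2 j6 -96.1 rows 1.6
```

Call:
{"method": "arm_command", "body": {"plan": [{"claw":0.2,"dx":-0.7,"dy":0.6,"dz":0,"twist":1},{"claw":0.2,"dx":-0.7,"dy":0.6,"dz":2.5,"twist":1},{"claw":0.2,"dx":-0.7,"dy":0.6,"dz":4.5,"twist":1},{"claw":0.2,"dx":-0.7,"dy":0.6,"dz":5,"twist":1},{"claw":0.2,"dx":-0.7,"dy":0.6,"dz":5,"twist":1}]}}

```text
time_s: 19.15
position: [0.6321, 0.186, 0.0327]
tcp_rot: [[-0.211, 0.977, 0.022], [0.978, 0.21, 0.004], [-0.001, 0.022, -1.0]]
force: [-0.2, 0.2, -0.9]
opening: 0.409
```

Run:
```python
from h import *
plan((.634,.186,.019),102)
```

```text
t 19.15 d [-0.04  0.16  1.38] twist 0.2 yaw 102.2 j6 -95.6 rows 0.3
```

Call:
{"method": "arm_command", "body": {"plan": [{"claw":0.2,"dx":0,"dy":0.1,"dz":1,"twist":0},{"claw":0.2,"dx":0,"dy":0.1,"dz":1.4,"twist":0},{"claw":0.2,"dx":0,"dy":0.1,"dz":1.4,"twist":0},{"claw":0.55,"dx":0,"dy":0.1,"dz":1.4,"twist":0},{"claw":0.55,"dx":0,"dy":0.1,"dz":1.4,"twist":0},{"claw":0.55,"dx":0,"dy":0.1,"dz":1.4,"twist":0}]}}

```text
time_s: 19.65
position: [0.6336, 0.1863, 0.0193]
tcp_rot: [[-0.21, 0.977, 0.023], [0.978, 0.21, 0.004], [-0.001, 0.023, -1.0]]
force: [-0.7, -0.1, 0.7]
opening: 0.526
```

Call:
{"method": "arm_command", "body": {"plan": [{"claw":0.55,"dx":0,"dy":0,"dz":-3,"twist":0},{"claw":0.55,"dx":0,"dy":-1,"dz":-7,"twist":0},{"claw":0.55,"dx":4,"dy":-3,"dz":-11,"twist":0},{"claw":0.55,"dx":8,"dy":-5,"dz":-13,"twist":0},{"claw":0.55,"dx":8,"dy":-5,"dz":-13,"twist":0},{"claw":0.55,"dx":8,"dy":-5,"dz":-13,"twist":0}]}}

```text
time_s: 20.15
position: [0.5631, 0.2572, 0.1517]
tcp_rot: [[-0.214, 0.976, 0.026], [0.977, 0.214, 0.007], [0.001, 0.027, -1.0]]
force: [0.8, -0.2, -0.9]
opening: 0.55
```

Run:
```python
from h import *
snap("w12")
print(bot.read_state()["position"])
for n in("top","scene"):cv2.imwrite(f"pics/{n}4.png",bot.capture(n)[:,:,::-1])
```

```text
[0.56427829 0.25549084 0.15030146]
```

View pics/w12.png

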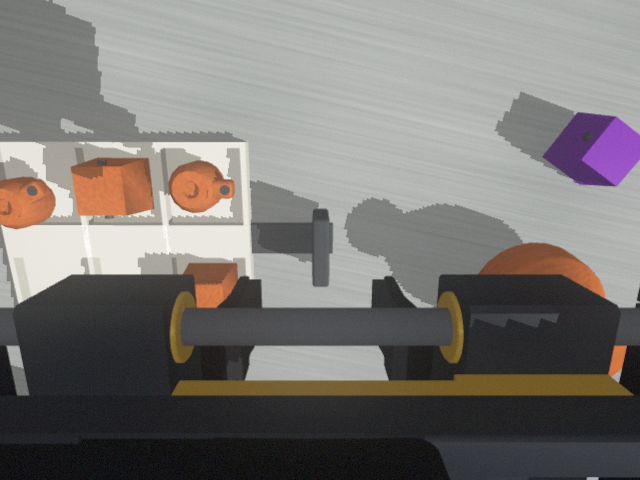

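View pics/scene4.png

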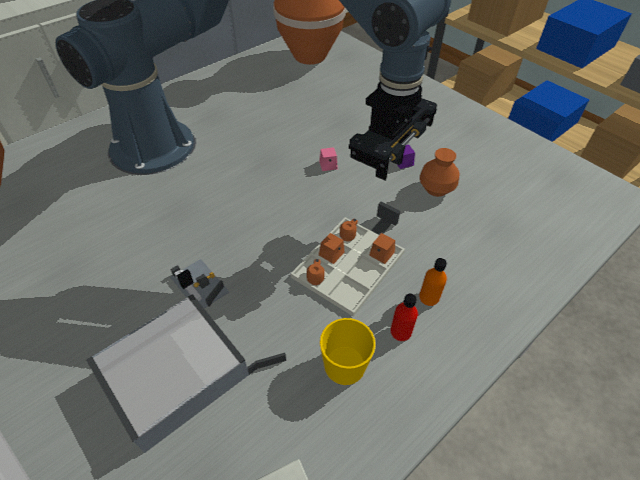

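View pics/top4.png

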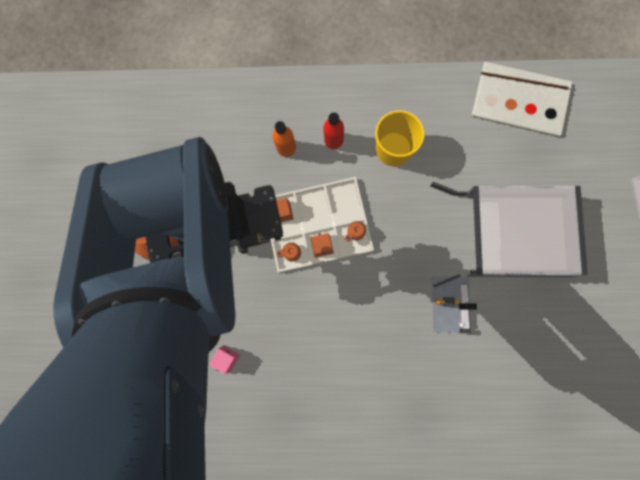

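Scene: both weights and both lamps stand in the tray at (332,248), (383,248), (348,230) and (315,272), and no other find is on the bench. The keeper tab is back at (184,278). Next is the handle.

Run:
```python
from h import *
C=wc("w12"); T=cam("top")
q=[ray(C,p,.046) for p in [(314,208),(327,208),(328,286),(314,286)]]
print(np.round(q,4),np.mean(q,0))
P=[ray(C,p,.014)[:2] for p in [(246,142),(0,142)]];print(P,np.degrees(np.arctan2(*(P[1]-P[0])[::-1])))
im=cv2.imread("pics/top4.png");sc=cv2.imread("pics/scene4.png")
S=cam("scene")
# cup: yellow masks
for I,Cc in((im,T),(sc,S)):
    m=cv2.inRange(cv2.cvtColor(I,cv2.COLOR_BGR2HSV),(20,150,60),(35,255,255)); n,l,s,c=cv2.connectedComponentsWithStats(m); i=1+s[1:,4].argmax(); print("cup",c[i],s[i],ray(Cc,c[i],.0425))
plan((.574,.262,.05),102)
```

```text
[[0.5432 0.2518 0.046 ]
 [0.5413 0.2604 0.046 ]
 [0.5965 0.2736 0.046 ]
 [0.5987 0.2638 0.046 ]] [0.5699009  0.26238751 0.046     ]
[array([0.51233277, 0.194495  ]), array([0.55033651, 0.020342  ])] -77.68987448038271
cup [398.06582769 136.97918683] [ 376  111   48   55 2066] [ 0.76845341 -0.04296722  0.0425    ]
cup [346.42147604 349.61210213] [ 320  318   56   67 2859] [ 0.75624604 -0.03286033  0.0425    ]
t 20.3 d [0.67 0.81 9.85] twist 0.2 yaw 102.2 j6 -88.2 rows 2.4
```

Call:
{"method": "arm_command", "body": {"plan": [{"claw":0.55,"dx":0.6,"dy":0.6,"dz":3,"twist":0},{"claw":0.55,"dx":0.6,"dy":0.7,"dz":7,"twist":0},{"claw":0.55,"dx":0.6,"dy":0.7,"dz":8,"twist":0},{"claw":0.55,"dx":0.6,"dy":0.7,"dz":8,"twist":0}]}}

```text
time_s: 20.63
position: [0.5699, 0.259, 0.0638]
tcp_rot: [[-0.21, 0.978, 0.014], [0.978, 0.21, 0.001], [-0.002, 0.014, -1.0]]
force: [-0.2, -0.2, 0.3]
opening: 0.549
```

Run:
```python
from h import *
snap("w13")
plan((.573,.262,.013),102)
```

```text
t 20.68 d [0.21 0.09 5.32] twist 0.1 yaw 102.1 j6 -87.7 rows 1.3
```

View pics/w13.png

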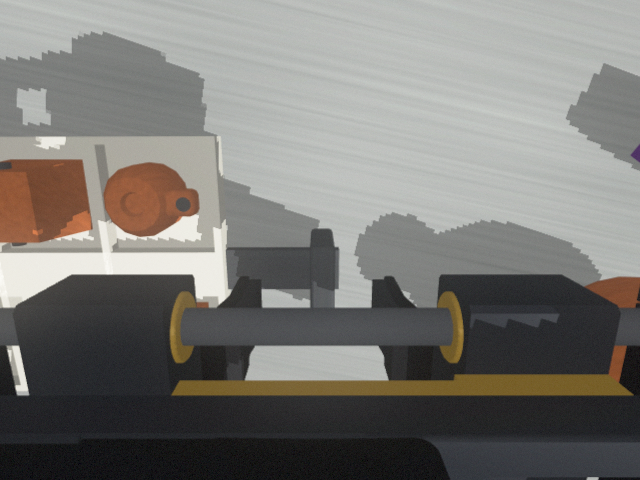

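Plate at column 321, between the fingers. Lower and close.

Call:
{"method": "arm_command", "body": {"plan": [{"claw":0.55,"dx":0.2,"dy":0.1,"dz":2,"twist":0},{"claw":0.55,"dx":0.2,"dy":0.1,"dz":4,"twist":0},{"claw":0.55,"dx":0.2,"dy":0.1,"dz":5.2,"twist":0},{"claw":0.55,"dx":0.2,"dy":0.1,"dz":5.2,"twist":0},{"claw":0.02,"dx":0.2,"dy":0.1,"dz":5.2,"twist":0},{"claw":0.02,"dx":0.2,"dy":0.1,"dz":5.2,"twist":0},{"claw":0.02,"dx":0.2,"dy":0.1,"dz":5.2,"twist":0},{"claw":0.02,"dx":0.2,"dy":0.1,"dz":5.2,"twist":0}]}}

```text
time_s: 21.35
position: [0.574, 0.2621, 0.0155]
tcp_rot: [[-0.21, 0.978, 0.021], [0.978, 0.21, 0.003], [-0.002, 0.021, -1.0]]
force: [0.0, -0.7, 0.1]
opening: 0.333
```

Call:
{"method": "arm_command", "body": {"plan": [{"claw":0.02,"dx":0,"dy":0,"dz":0,"twist":0},{"claw":0.02,"dx":0,"dy":0,"dz":0,"twist":0},{"claw":0.02,"dx":0,"dy":0,"dz":0,"twist":0},{"claw":0.02,"dx":0,"dy":0,"dz":0,"twist":0},{"claw":0.02,"dx":0,"dy":0,"dz":0,"twist":0}]}}

```text
time_s: 21.77
position: [0.5743, 0.2625, 0.0162]
tcp_rot: [[-0.21, 0.977, 0.022], [0.978, 0.21, 0.003], [-0.001, 0.022, -1.0]]
force: [0.2, 0.6, 5.0]
opening: 0.137
```

Run:
```python
from h import *
p=bot.read_state()["position"]; print(p,bot.read_state()["force"])
plan((.580,.20,p[2]),89)
```

```text
[0.5743377  0.26249008 0.01622227] [0.21698016 0.59716234 5.04910445]
t 21.77 d [-6.23 -0.76 -0.01] twist 13.1 yaw 102.1 j6 -87.5 rows 1.8
```

Call:
{"method": "arm_command", "body": {"plan": [{"claw":0.02,"dx":-0.8,"dy":-0.1,"dz":0,"twist":2},{"claw":0.02,"dx":-1.7,"dy":-0.2,"dz":0,"twist":4},{"claw":0.02,"dx":-2.6,"dy":-0.3,"dz":0,"twist":6},{"claw":0.02,"dx":-3.5,"dy":-0.4,"dz":0,"twist":8},{"claw":0.02,"dx":-4.4,"dy":-0.5,"dz":0,"twist":10},{"claw":0.02,"dx":-5.3,"dy":-0.6,"dz":0,"twist":12},{"claw":0.02,"dx":-6.2,"dy":-0.7,"dz":0,"twist":13.1},{"claw":0.02,"dx":-6.2,"dy":-0.7,"dz":0,"twist":13.1}]}}

```text
time_s: 22.43
position: [0.5808, 0.1977, 0.0162]
tcp_rot: [[0.02, 1.0, 0.021], [1.0, -0.02, 0.002], [0.002, 0.021, -1.0]]
force: [2.6, -4.5, 1.5]
opening: 0.134
```

Run:
```python
from h import *
s=bot.read_state();print(s["force"],s["moment"],s["opening"])
plan((.584,.15,s["position"][2]),89)
snap("w14")
cv2.imwrite("pics/top5.png",bot.capture("top")[:,:,::-1])
cv2.imwrite("pics/scene5.png",bot.capture("scene")[:,:,::-1])
```

```text
[ 2.60969593 -4.45504217  1.5121205 ] [-0.78209065 -0.23127497  0.03421936] 0.13437476209689037
t 22.43 d [-4.76  0.42 -0.  ] twist -0.2 yaw 88.8 j6 -80.3 rows 1.1
```

View pics/top5.png

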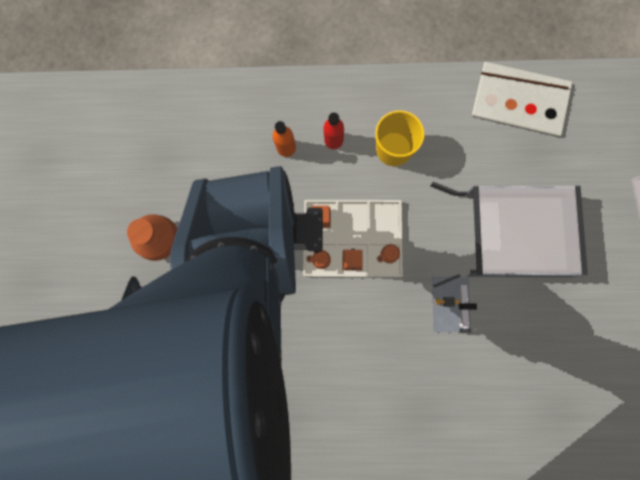

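View pics/w14.png

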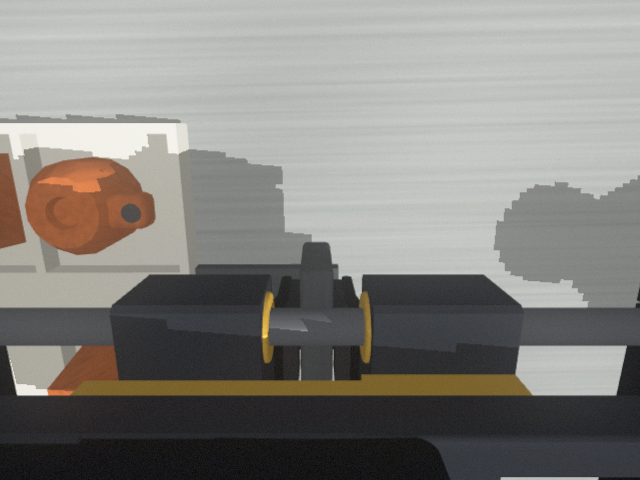

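Run:
```python
from h import *
T=cam("top")
im=cv2.imread("pics/top5.png")
cv2.imwrite("pics/t5c.png",cv2.resize(im[180:300,290:490],(800,480),interpolation=cv2.INTER_CUBIC))
P=[ray(T,p,.014)[:2] for p in [(304,201),(402,201),(402,277),(304,277)]];print(np.round(P,4),np.mean(P,0))
```

```text
[[ 0.6514  0.1415]
 [ 0.6484 -0.0506]
 [ 0.4998 -0.0455]
 [ 0.5018  0.1419]] [0.5753417  0.04681252]
```

View pics/t5c.png

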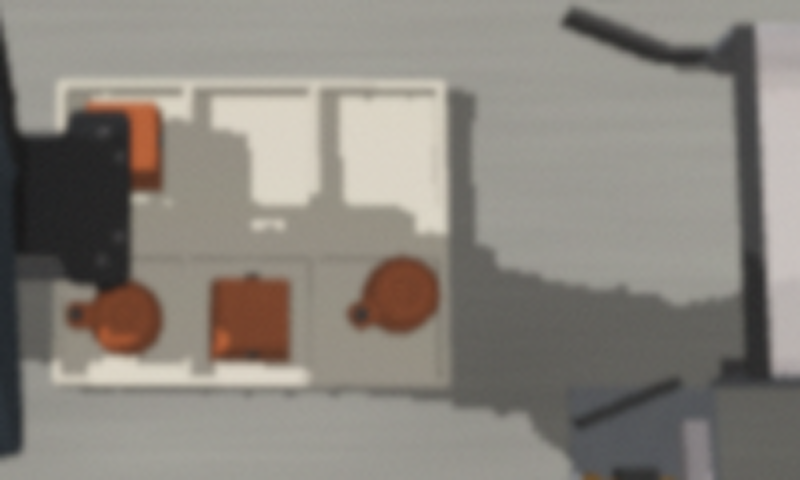

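Run:
```python
from h import *
plan((.588,.15,bot.read_state()["position"][2]),89.1)
```

```text
t 22.58 d [-4.82  0.85  0.01] twist -0.1 yaw 89.0 j6 -80.4 rows 1.2
```

Call:
{"method": "arm_command", "body": {"plan": [{"claw":0.02,"dx":-0.8,"dy":0.2,"dz":0,"twist":0},{"claw":0.02,"dx":-1.6,"dy":0.4,"dz":0,"twist":0},{"claw":0.02,"dx":-2.4,"dy":0.6,"dz":0,"twist":0},{"claw":0.02,"dx":-3.2,"dy":0.8,"dz":0,"twist":0},{"claw":0.02,"dx":-4,"dy":0.9,"dz":0,"twist":0},{"claw":0.02,"dx":-4.8,"dy":0.9,"dz":0,"twist":0},{"claw":0.02,"dx":-4.8,"dy":0.9,"dz":0,"twist":0}]}}

```text
time_s: 23.17
position: [0.5886, 0.148, 0.0163]
tcp_rot: [[0.018, 1.0, 0.021], [1.0, -0.018, -0.001], [-0.0, 0.021, -1.0]]
force: [0.9, -2.3, 0.7]
opening: 0.136
```

Run:
```python
from h import *
s=bot.read_state();print(s["position"],s["force"],s["opening"])
im=bot.capture("top")[:,:,::-1]
cv2.imwrite("pics/t6c.png",cv2.resize(im[170:310,310:510],(800,560),interpolation=cv2.INTER_CUBIC))
```

```text
[0.58861067 0.14801174 0.01625705] [ 0.89823521 -2.2905823   0.74882737] 0.1361992552709642
```

View pics/t6c.png

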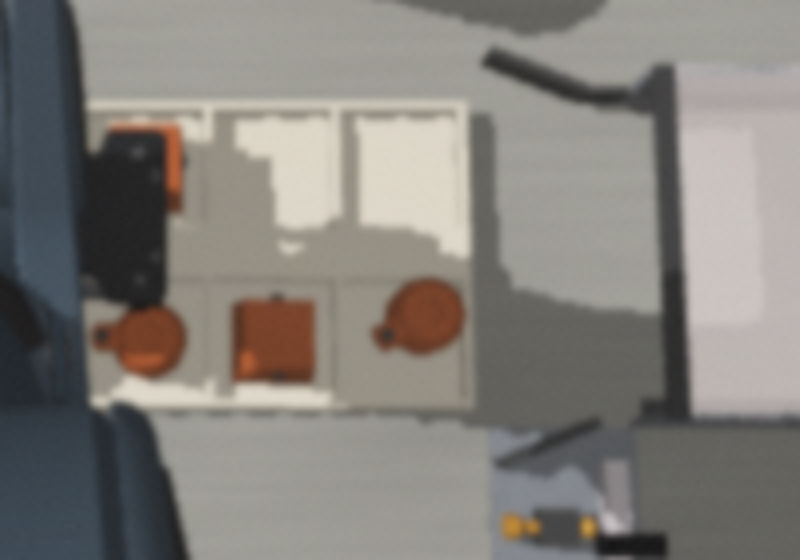

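Run:
```python
from h import *
T=cam("top"); f=lambda x,y:(310+x/4,170+y/4)
for n,p,z in [("trayU",(466,103),.014),("trayL",(474,408),.014),("backU",(90,103),.014),("guideU in",(592,104),.022),("guideL in",(602,418),.022),("tipU",(488,55),.022),("tipL",(498,464),.022)]: print(n,ray(T,f(*p),z).round(4))
plan((.585,-.11,bot.read_state()["position"][2]),89.1)
```

```text
trayU [ 0.6582 -0.0987  0.014 ]
trayL [ 0.5088 -0.0962  0.014 ]
backU [0.6611 0.0852 0.014 ]
guideU in [ 0.6547 -0.1575  0.022 ]
guideL in [ 0.5029 -0.1543  0.022 ]
tipU [ 0.6799 -0.1086  0.022 ]
tipL [ 0.4817 -0.1046  0.022 ]
t 23.22 d [-25.81   0.08   0.03] twist -0.1 yaw 89.0 j6 -85.2 rows 6.2
```

Call:
{"method": "arm_command", "body": {"plan": [{"claw":0.02,"dx":-1,"dy":-0.2,"dz":0,"twist":0},{"claw":0.02,"dx":-2,"dy":-0.2,"dz":0,"twist":0},{"claw":0.02,"dx":-3,"dy":-0.2,"dz":0,"twist":0},{"claw":0.02,"dx":-4,"dy":-0.2,"dz":0,"twist":0},{"claw":0.02,"dx":-5,"dy":-0.2,"dz":0,"twist":0},{"claw":0.02,"dx":-6,"dy":-0.2,"dz":0,"twist":0},{"claw":0.02,"dx":-7,"dy":-0.2,"dz":0,"twist":0},{"claw":0.02,"dx":-7,"dy":-0.2,"dz":0,"twist":0}]}}

```text
time_s: 23.88
position: [0.5853, 0.0751, 0.0162]
tcp_rot: [[0.018, 1.0, 0.02], [1.0, -0.018, -0.003], [-0.003, 0.02, -1.0]]
force: [-1.4, -4.3, 0.7]
opening: 0.135
```

Run:
```python
from h import *
s=bot.read_state();print(s["position"],s["force"],s["moment"],s["opening"])
im=bot.capture("top")[:,:,::-1]
cv2.imwrite("pics/t7c.png",cv2.resize(im[170:310,340:540],(800,560),interpolation=cv2.INTER_CUBIC))
```

```text
[0.58529309 0.0751117  0.01621815] [-1.35790217 -4.30782419  0.71078154] [-0.50954106 -0.02340516 -0.04098263] 0.1354635785135322
```

View pics/t7c.png

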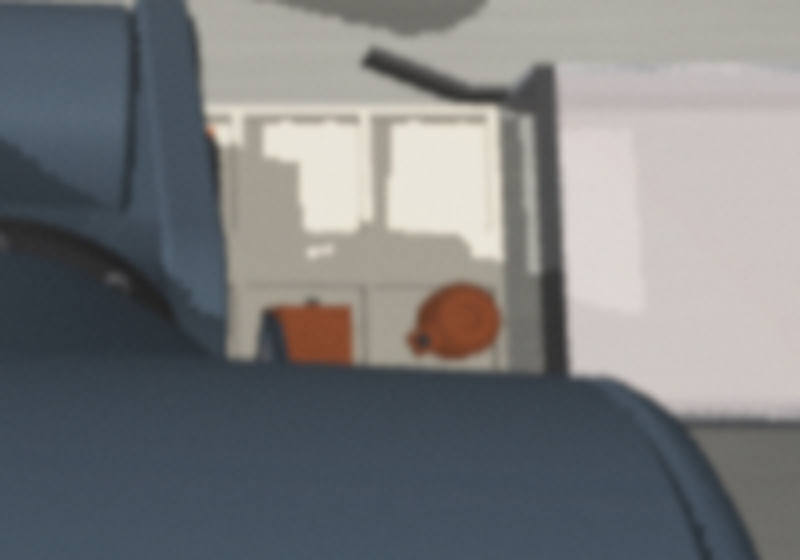

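Call:
{"method": "arm_command", "body": {"plan": [{"claw":0.02,"dx":-0.6,"dy":-0.1,"dz":0,"twist":0},{"claw":0.02,"dx":-1.2,"dy":-0.1,"dz":0,"twist":0},{"claw":0.02,"dx":-1.8,"dy":-0.1,"dz":0,"twist":0},{"claw":0.02,"dx":-2.4,"dy":-0.1,"dz":0,"twist":0},{"claw":0.02,"dx":-3,"dy":-0.1,"dz":0,"twist":0},{"claw":0.02,"dx":-3.6,"dy":-0.1,"dz":0,"twist":0}]}}

```text
time_s: 24.43
position: [0.5835, 0.039, 0.0162]
tcp_rot: [[0.017, 1.0, 0.019], [1.0, -0.017, -0.004], [-0.003, 0.019, -1.0]]
force: [-0.1, 4.4, 0.8]
opening: 0.135
```

Run:
```python
from h import *
s=bot.read_state();print(s["position"],s["force"],s["moment"],s["opening"])
im=bot.capture("scene")[:,:,::-1]
cv2.imwrite("pics/s7c.png",cv2.resize(im[230:430,80:340],(780,600),interpolation=cv2.INTER_CUBIC))
plan((.582,-.12,.016))
```

```text
[0.58347629 0.03901719 0.01624065] [-0.06024346  4.36871262  0.75885736] [ 0.95253098 -0.1230824   0.01260044] 0.13515994061129616
t 24.48 d [-15.78   0.12   0.09] twist 0 yaw 89.0 j6 -96.0 rows 3.8
```

View pics/s7c.png

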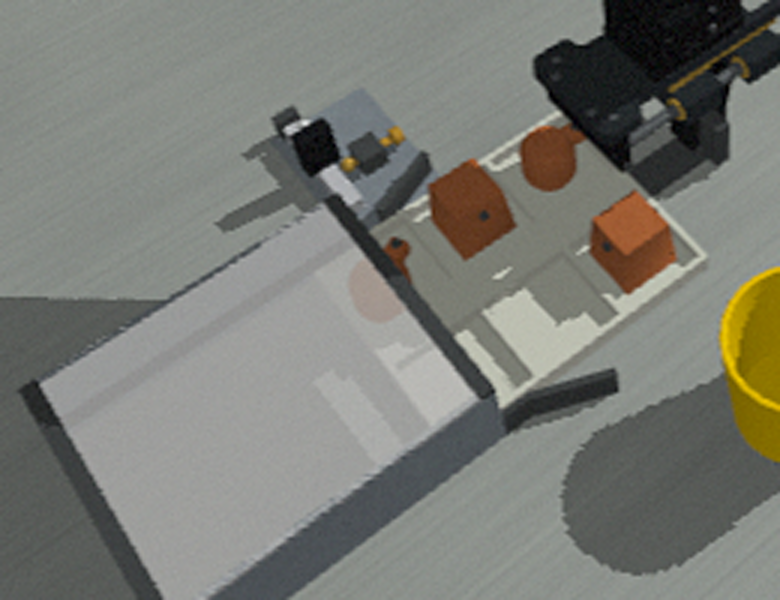

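Call:
{"method": "arm_command", "body": {"plan": [{"claw":0.02,"dx":-1,"dy":0,"dz":0,"twist":0},{"claw":0.02,"dx":-2,"dy":0,"dz":0,"twist":0},{"claw":0.02,"dx":-3,"dy":0,"dz":0,"twist":0},{"claw":0.02,"dx":-4,"dy":0,"dz":0,"twist":0},{"claw":0.02,"dx":-5,"dy":0,"dz":0,"twist":0},{"claw":0.02,"dx":-6,"dy":0,"dz":0,"twist":0},{"claw":0.02,"dx":-7,"dy":0,"dz":0,"twist":0},{"claw":0.02,"dx":-8,"dy":0,"dz":0,"twist":0}]}}

```text
time_s: 25.15
position: [0.5818, -0.0435, 0.0162]
tcp_rot: [[0.018, 1.0, 0.019], [1.0, -0.018, -0.005], [-0.004, 0.019, -1.0]]
force: [0.0, 2.8, -3.0]
opening: 0.135
```

Call:
{"method": "arm_command", "body": {"plan": [{"claw":0.02,"dx":-0.8,"dy":0,"dz":0,"twist":0},{"claw":0.02,"dx":-1.6,"dy":0,"dz":0,"twist":0},{"claw":0.02,"dx":-2.4,"dy":0,"dz":0,"twist":0},{"claw":0.02,"dx":-3.2,"dy":0,"dz":0,"twist":0},{"claw":0.02,"dx":-4,"dy":0,"dz":0,"twist":0},{"claw":0.02,"dx":-4.8,"dy":0,"dz":0,"twist":0}]}}

```text
time_s: 25.65
position: [0.5807, -0.0922, 0.0163]
tcp_rot: [[0.017, 1.0, 0.018], [1.0, -0.017, -0.005], [-0.004, 0.018, -1.0]]
force: [-0.9, 1.3, -3.7]
opening: 0.134
```

Run:
```python
from h import *
s=bot.read_state();print(s["position"],s["force"],s["moment"],s["opening"])
im=bot.capture("scene")[:,:,::-1]
cv2.imwrite("pics/s8c.png",cv2.resize(im[230:430,80:340],(780,600),interpolation=cv2.INTER_CUBIC))
plan((.582,-.12,.016))
```

```text
[ 0.58068026 -0.09222824  0.01627261] [-0.85627809  1.33813519 -3.73225599] [ 0.64728727 -0.24210447  0.12365108] 0.1340385228003922
t 25.7 d [-2.59  0.13  0.05] twist 0 yaw 89.0 j6 -109.1 rows 0.6
```

View pics/s8c.png

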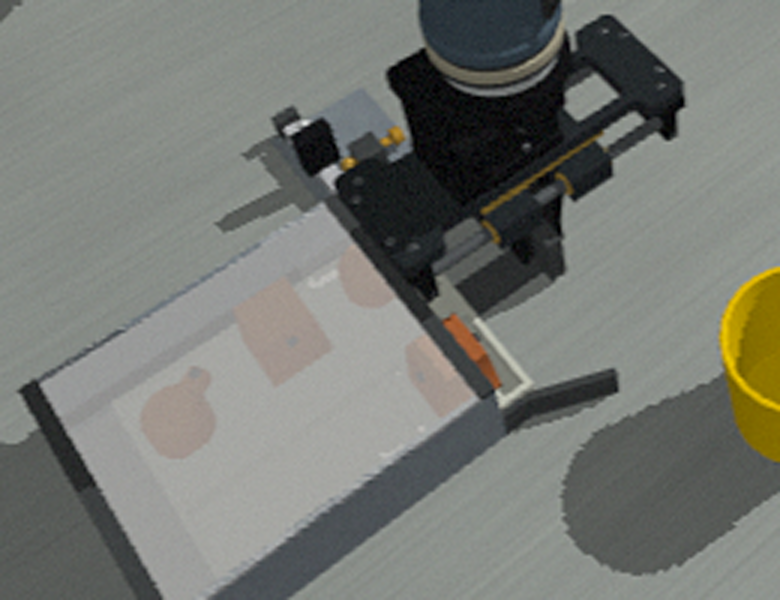

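Call:
{"method": "arm_command", "body": {"plan": [{"claw":0.02,"dx":-0.5,"dy":0,"dz":0,"twist":0},{"claw":0.02,"dx":-1,"dy":0,"dz":0,"twist":0},{"claw":0.02,"dx":-1.5,"dy":0,"dz":0,"twist":0},{"claw":0.02,"dx":-2,"dy":0,"dz":0,"twist":0},{"claw":0.02,"dx":-2.2,"dy":0,"dz":0,"twist":0},{"claw":0.02,"dx":-2.3,"dy":0,"dz":0,"twist":0}]}}

```text
time_s: 26.2
position: [0.5806, -0.1175, 0.0163]
tcp_rot: [[0.018, 1.0, 0.019], [1.0, -0.018, -0.006], [-0.006, 0.019, -1.0]]
force: [-0.3, 2.2, -4.2]
opening: 0.137
```

Call:
{"method": "arm_command", "body": {"plan": [{"claw":0.02,"dx":-0.2,"dy":0,"dz":0,"twist":0},{"claw":0.02,"dx":-0.4,"dy":0,"dz":0,"twist":0},{"claw":0.02,"dx":-0.5,"dy":0,"dz":0,"twist":0},{"claw":0.02,"dx":-0.5,"dy":0,"dz":0,"twist":0}]}}

```text
time_s: 26.53
position: [0.5802, -0.1192, 0.0163]
tcp_rot: [[0.019, 1.0, 0.018], [1.0, -0.019, -0.002], [-0.001, 0.018, -1.0]]
force: [2.3, 11.6, -1.3]
opening: 0.137
```

Call:
{"method": "arm_command", "body": {"plan": [{"claw":0.3,"dx":0,"dy":0,"dz":0,"twist":0},{"claw":0.3,"dx":0,"dy":0,"dz":0,"twist":0},{"claw":0.3,"dx":0,"dy":0,"dz":0,"twist":0},{"claw":0.3,"dx":0,"dy":0,"dz":-3,"twist":0},{"claw":0.3,"dx":0,"dy":0,"dz":-7,"twist":0},{"claw":0.3,"dx":2,"dy":0,"dz":-10,"twist":0},{"claw":0.3,"dx":6,"dy":0,"dz":-10,"twist":0},{"claw":0.3,"dx":8,"dy":0,"dz":-10,"twist":0}]}}

```text
time_s: 27.2
position: [0.5815, -0.0381, 0.1193]
tcp_rot: [[0.02, 1.0, 0.024], [1.0, -0.02, -0.003], [-0.002, 0.024, -1.0]]
force: [-0.5, 0.1, -0.7]
opening: 0.301
```

Run:
```python
from h import *
s=bot.read_state();print(s["position"],s["force"],s["opening"])
im=bot.capture("scene")[:,:,::-1]
cv2.imwrite("pics/s9c.png",cv2.resize(im[230:430,80:340],(780,600),interpolation=cv2.INTER_CUBIC))
im=bot.capture("top")[:,:,::-1]; cv2.imwrite("pics/t9.png",im)
cv2.imwrite("pics/t9c.png",cv2.resize(im[170:350,420:600],(600,600),interpolation=cv2.INTER_CUBIC))
```

```text
[ 0.58153478 -0.0381352   0.11928158] [-0.45054766  0.05124168 -0.68569975] 0.3008124358171441
```

View pics/s9c.png

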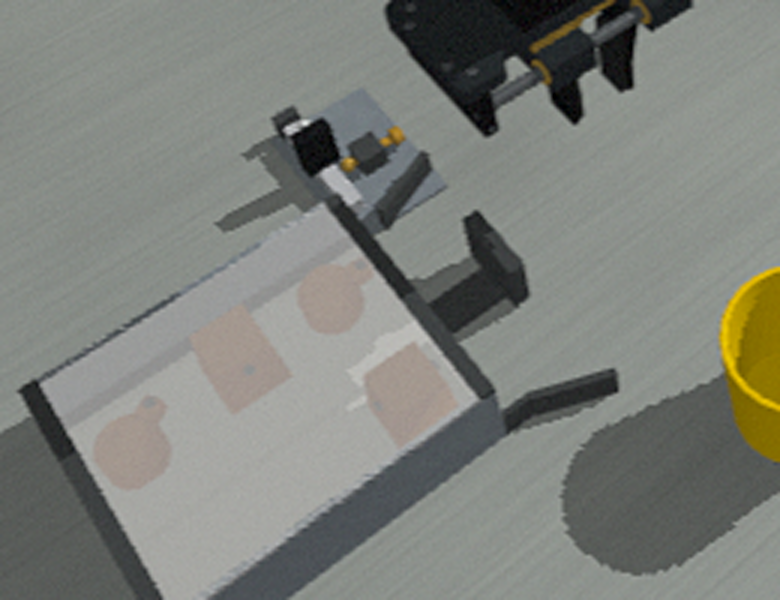

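View pics/t9.png

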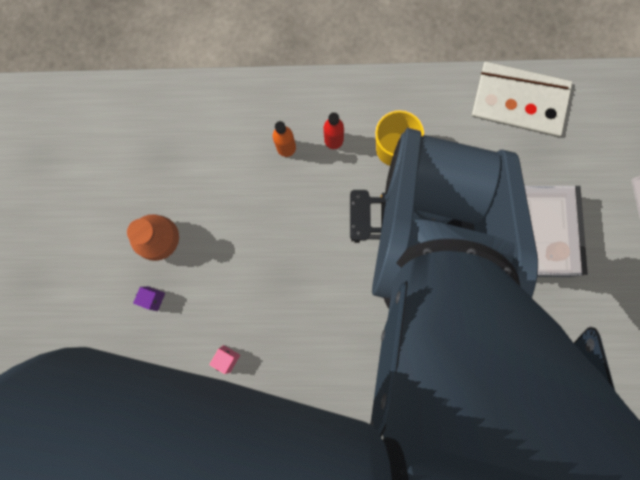

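Run:
```python
from h import *
plan((.46,-.10,.12),-1)
C=cam("scene"); g=lambda x,y:(80+x/3,230+y/3)
for p in [(300,127),(330,117),(340,147),(312,157)]: print("tab",ray(C,g(*p),.052).round(4))
for p in [(466,213),(523,272)]: print("plate",ray(C,g(*p),.046).round(4))
```

```text
t 27.3 d [ -6.51 -11.87  -0.48] twist -89.9 yaw 89.1 j6 -104.0 rows 12.6
tab [ 0.4396 -0.1628  0.052 ]
tab [ 0.4451 -0.1447  0.052 ]
tab [ 0.4691 -0.1521  0.052 ]
tab [ 0.4643 -0.169   0.052 ]
plate [ 0.5562 -0.1194  0.046 ]
plate [ 0.6114 -0.1175  0.046 ]
```

Call:
{"method": "arm_command", "body": {"plan": [{"claw":0.4,"dx":-2,"dy":-3,"dz":-0.5,"twist":90},{"claw":0.4,"dx":-4,"dy":-6,"dz":-0.5,"twist":90},{"claw":0.4,"dx":-6.5,"dy":-9,"dz":-0.5,"twist":90},{"claw":0.4,"dx":-6.5,"dy":-12,"dz":-0.5,"twist":90},{"claw":0.4,"dx":-6.5,"dy":-12,"dz":-0.5,"twist":90},{"claw":0.4,"dx":-6.5,"dy":-12,"dz":-0.5,"twist":90},{"claw":0.4,"dx":-6.5,"dy":-12,"dz":-0.5,"twist":90},{"claw":0.4,"dx":-6.5,"dy":-12,"dz":-0.5,"twist":90}]}}

```text
time_s: 27.97
position: [0.4588, -0.1017, 0.1203]
tcp_rot: [[0.855, 0.518, 0.019], [0.518, -0.856, -0.003], [0.015, 0.013, -1.0]]
force: [0.6, -0.2, -0.1]
opening: 0.397
```

Call:
{"method": "arm_command", "body": {"plan": [{"claw":0.4,"dx":0,"dy":0,"dz":0,"twist":33},{"claw":0.4,"dx":0,"dy":0,"dz":0,"twist":33},{"claw":0.4,"dx":0,"dy":0,"dz":0,"twist":33},{"claw":0.4,"dx":0,"dy":0,"dz":0,"twist":33},{"claw":0.4,"dx":0,"dy":0,"dz":0,"twist":33},{"claw":0.4,"dx":0,"dy":0,"dz":0,"twist":33}]}}

```text
time_s: 28.47
position: [0.459, -0.1033, 0.1204]
tcp_rot: [[0.999, -0.034, 0.02], [-0.034, -0.999, -0.004], [0.02, 0.004, -1.0]]
force: [0.1, 0.1, 0.4]
opening: 0.402
```

Run:
```python
from h import *
plan((.4445,-.1565,.09),-1)
plan((.4445,-.1565,.036),-1)
```

```text
t 28.47 d [-1.33  5.36  3.04] twist -0.9 yaw -1.9 j6 -24.9 rows 1.5
t 28.47 d [-1.44  5.34  8.43] twist -0.9 yaw -1.9 j6 -24.9 rows 2.4
```

Call:
{"method": "arm_command", "body": {"plan": [{"claw":0.45,"dx":-1.4,"dy":5.3,"dz":2,"twist":-1},{"claw":0.45,"dx":-1.4,"dy":5.3,"dz":2,"twist":-1},{"claw":0.45,"dx":-1.4,"dy":5.3,"dz":4,"twist":-1},{"claw":0.45,"dx":-1.4,"dy":5.3,"dz":6,"twist":-1},{"claw":0.45,"dx":-1.4,"dy":5.3,"dz":8.4,"twist":-1},{"claw":0.45,"dx":-1.4,"dy":5.3,"dz":8.4,"twist":-1}]}}

```text
time_s: 28.97
position: [0.4431, -0.1563, 0.0333]
tcp_rot: [[1.0, -0.015, 0.015], [-0.015, -1.0, -0.001], [0.015, 0.001, -1.0]]
force: [0.9, 0.3, 0.2]
opening: 0.45
```

Call:
{"method": "arm_command", "body": {"plan": [{"claw":0.05,"dx":0,"dy":0,"dz":0,"twist":0},{"claw":0.05,"dx":0,"dy":0,"dz":0,"twist":0},{"claw":0.05,"dx":0,"dy":0,"dz":0,"twist":0},{"claw":0.05,"dx":0,"dy":0,"dz":0,"twist":0},{"claw":0.05,"dx":0,"dy":0,"dz":0,"twist":0},{"claw":0.05,"dx":0,"dy":0,"dz":0,"twist":0},{"claw":0.05,"dx":0,"dy":0,"dz":0,"twist":0}]}}

```text
time_s: 29.55
position: [0.4439, -0.1567, 0.0343]
tcp_rot: [[1.0, -0.015, 0.017], [-0.015, -1.0, -0.003], [0.017, 0.002, -1.0]]
force: [0.2, -0.3, 6.2]
opening: 0.137
```

Run:
```python
from h import *
s=bot.read_state();print(s["position"],s["force"])
plan((.480,s["position"][1],s["position"][2]),-1)
```

```text
[ 0.44387989 -0.15670141  0.0342988 ] [ 0.17156937 -0.34621551  6.23430786]
t 29.55 d [ 3.61 -0.05  0.06] twist 0.1 yaw -0.9 j6 -33.2 rows 0.9
```

Tab held (opening 0.137 = 12 mm). Push it across.

Call:
{"method": "arm_command", "body": {"plan": [{"claw":0.05,"dx":0.6,"dy":0,"dz":0,"twist":0},{"claw":0.05,"dx":1.2,"dy":0,"dz":0,"twist":0},{"claw":0.05,"dx":1.8,"dy":0,"dz":0,"twist":0},{"claw":0.05,"dx":2.4,"dy":0,"dz":0,"twist":0},{"claw":0.05,"dx":3,"dy":0,"dz":0,"twist":0},{"claw":0.05,"dx":3.4,"dy":0,"dz":0,"twist":0},{"claw":0.05,"dx":3.4,"dy":0,"dz":0,"twist":0}]}}

```text
time_s: 30.13
position: [0.4791, -0.1572, 0.0344]
tcp_rot: [[1.0, -0.015, 0.018], [-0.015, -1.0, -0.003], [0.018, 0.003, -1.0]]
force: [1.3, -0.5, -9.0]
opening: 0.134
```

Call:
{"method": "arm_command", "body": {"plan": [{"claw":0.05,"dx":0.3,"dy":0,"dz":0,"twist":0},{"claw":0.05,"dx":0.6,"dy":0,"dz":0,"twist":0},{"claw":0.05,"dx":0.9,"dy":0,"dz":0,"twist":0},{"claw":0.05,"dx":1.2,"dy":0,"dz":0,"twist":0},{"claw":0.05,"dx":1.3,"dy":0,"dz":0,"twist":0},{"claw":0.05,"dx":1.3,"dy":0,"dz":0,"twist":0}]}}

```text
time_s: 30.63
position: [0.4933, -0.1575, 0.0345]
tcp_rot: [[1.0, -0.015, 0.02], [-0.015, -1.0, -0.003], [0.02, 0.003, -1.0]]
force: [4.5, -0.2, -9.2]
opening: 0.132
```

Call:
{"method": "arm_command", "body": {"plan": [{"claw":0.05,"dx":0.2,"dy":0,"dz":0,"twist":0},{"claw":0.05,"dx":0.4,"dy":0,"dz":0,"twist":0},{"claw":0.05,"dx":0.4,"dy":0,"dz":0,"twist":0}]}}

```text
time_s: 30.88
position: [0.4939, -0.1572, 0.0344]
tcp_rot: [[1.0, -0.013, 0.012], [-0.013, -1.0, -0.002], [0.012, 0.002, -1.0]]
force: [-5.7, -6.7, -2.3]
opening: 0.135
```

Call:
{"method": "arm_command", "body": {"plan": [{"claw":0.3,"dx":0,"dy":0,"dz":0,"twist":0},{"claw":0.3,"dx":0,"dy":0,"dz":0,"twist":0},{"claw":0.3,"dx":0,"dy":0,"dz":0,"twist":0},{"claw":0.3,"dx":0,"dy":0,"dz":-3,"twist":0},{"claw":0.3,"dx":0,"dy":0,"dz":-7,"twist":0},{"claw":0.3,"dx":0,"dy":-4,"dz":-11,"twist":0},{"claw":0.3,"dx":-2,"dy":-8,"dz":-15,"twist":0},{"claw":0.3,"dx":-2,"dy":-12,"dz":-15,"twist":0}]}}

```text
time_s: 31.55
position: [0.4788, -0.0607, 0.1795]
tcp_rot: [[1.0, -0.016, 0.02], [-0.016, -1.0, -0.005], [0.02, 0.004, -1.0]]
force: [1.1, 0.3, 0.0]
opening: 0.301
```

Call:
{"method": "arm_command", "body": {"plan": [{"claw":0.3,"dx":-2,"dy":-4,"dz":0,"twist":0},{"claw":0.3,"dx":-2,"dy":-8,"dz":0,"twist":0},{"claw":0.3,"dx":-2,"dy":-12,"dz":0,"twist":0},{"claw":0.3,"dx":-2,"dy":-16,"dz":0,"twist":0},{"claw":0.3,"dx":-2,"dy":-20,"dz":0,"twist":0},{"claw":0.3,"dx":-2,"dy":-20,"dz":0,"twist":0},{"claw":0.3,"dx":-2,"dy":-20,"dz":0,"twist":0}]}}

```text
time_s: 32.13
position: [0.4618, 0.1421, 0.1788]
tcp_rot: [[1.0, -0.01, 0.021], [-0.01, -1.0, -0.004], [0.021, 0.004, -1.0]]
force: [0.6, -0.7, 0.4]
opening: 0.3
```

Run:
```python
from h import *
s=bot.read_state();print(s["position"],s["force"])
sc=bot.capture("scene")[:,:,::-1]
cv2.imwrite("pics/s10.png",sc)
cv2.imwrite("pics/s10c.png",cv2.resize(sc[230:430,80:340],(780,600),interpolation=cv2.INTER_CUBIC))
im=bot.capture("top")[:,:,::-1]; cv2.imwrite("pics/t10.png",im)
cv2.imwrite("pics/t10c.png",cv2.resize(im[170:350,420:600],(600,600),interpolation=cv2.INTER_CUBIC))
```

```text
[0.46180146 0.14212844 0.17878997] [ 0.64364612 -0.65986444  0.42448797]
```

View pics/s10c.png

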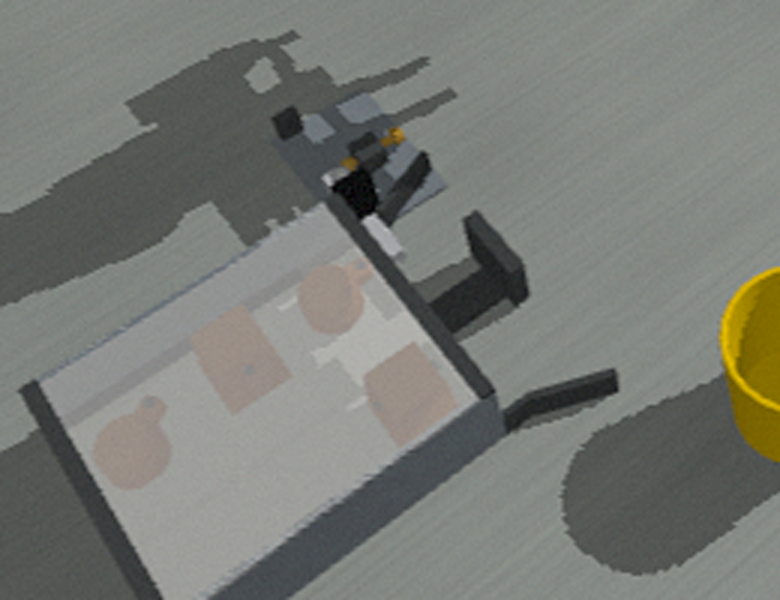

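View pics/t10c.png

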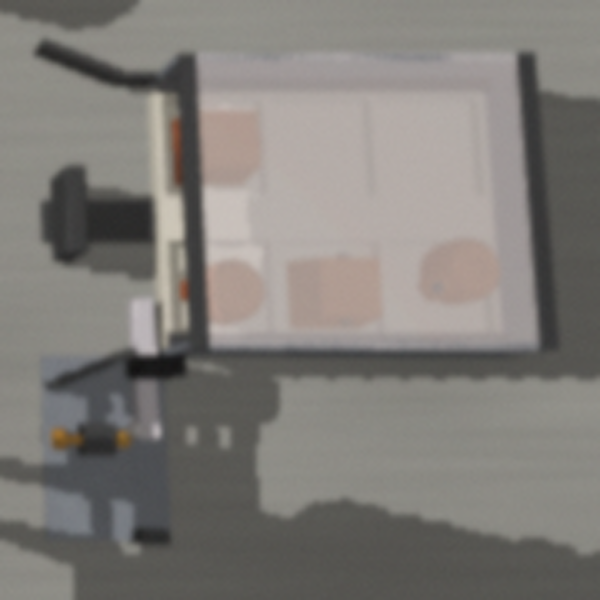

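View pics/s10.png

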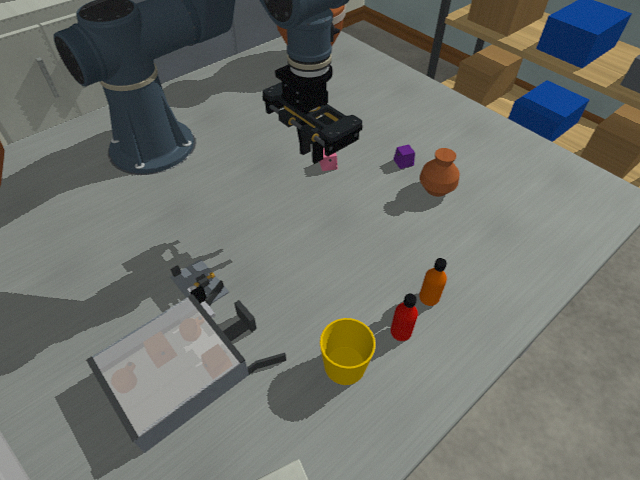

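Run:
```python
from h import *
T=cam("top");S=cam("scene"); f=lambda x,y:(420+x/3.3333,170+y/3.3333)
for n,p,z in [("tray end U",(150,92),.014),("tray end L",(162,345),.014),("bar tip R",(154,299),.012),("bar tip L",(131,299),.012),("tab topR lower",(185,376),.052),("tab topR upper",(185,355),.052),("mouth U",(181,55),.061),("mouth L",(192,350),.061),("back U",(533,52),.061),("back L",(556,350),.061),("plate far edge",(86,165),.046),("plate",(86,255),.046)]: print(n,ray(T,f(*p),z).round(4))
g=lambda x,y:(80+x/3,230+y/3)
print("plate sc",[ray(S,g(*p),.046).round(4) for p in [(478,211),(527,270)]], "bar tip sc",ray(S,g(404,240),.012).round(4))
```

```text
tray end U [ 0.6532 -0.1731  0.014 ]
tray end L [ 0.5051 -0.1719  0.014 ]
bar tip R [ 0.5318 -0.1694  0.012 ]
bar tip L [ 0.5319 -0.1563  0.012 ]
tab topR lower [ 0.4855 -0.172   0.052 ]
tab topR upper [ 0.4969 -0.1727  0.052 ]
mouth U [ 0.6626 -0.1773  0.061 ]
mouth L [ 0.499  -0.1738  0.061 ]
back U [ 0.6611 -0.3694  0.061 ]
back L [ 0.4969 -0.3667  0.061 ]
plate far edge [ 0.6042 -0.1258  0.046 ]
plate [ 0.5533 -0.1233  0.046 ]
plate sc [array([ 0.5597, -0.1131,  0.046 ]), array([ 0.6118, -0.115 ,  0.046 ])] bar tip sc [ 0.5264 -0.1505  0.012 ]
```

```bash
python3 -c "
from rig import bot
print(bot.hand_in())"
```

```text
the job is handed in; nothing more can be done
None
```

I finished the job and handed it in at about 32 s of the 210 s allowed. The hand-in gave no verdict, so what follows rests on my own measurements.

- **Finds:** Two loom weights and two oil lamps were on the bench. I put each in its own compartment, and all four still show in place through the case's clear roof. I left the pink and purple look-alikes alone.
- **Tray:** I slid it in by the handle until it met firm resistance at 11.6 N. The last top view puts it about 3 mm short of fully home, and that reading is good to about 2 mm. The limit is 7 mm, and the keeper bar sits across its end wall, which leaves at most 6 mm of play.
- **Keeper:** I first pushed it back clear of the mouth. After loading, I pushed it about 50 mm across; it went over the crest, pulled itself forward and stopped against its end. The top view puts it at about 0.051 m against the required 0.047 m.
- **Bystanders:** The cup, both bottles and the jug look unmoved in the last pictures. The arm ended well clear of everything.

**Checks that disagreed:** The two cameras differ by up to about 1 cm on the heights and positions of the handle plate and keeper bar. For those I relied on the arm's own readings and the top view. I saw no knocked find and no slackened grip.

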